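Take down a three-jar stirring run

ROBOT

A 6-joint arm with a two-finger parallel gripper is mounted at the origin on the work surface. World frame = base frame: x ahead of the robot, y to its left, z up, the work surface at z = 0. Lengths are in m, angles in rad, forces in N, time in s.
With the tool pointing down it reaches from about 0.375 to 0.9 m from the base axis. Payload 3.1 kg.
Tool frame: the origin (TCP) lies on the centre line of the jaws, within the pads' length; the fingertips stand 25 mm ahead of it and the grasp point (between the pads) lies 6 mm ahead of it; x points along the fingers, y is the direction in which the jaws open and shut, and the axes are right-handed (so a half turn about x gives the same grasp; the last joint's range is limited). The gripper opens to 87 mm and grips with 3 to 60 N. Pads are 19 mm wide; open, the fingers measure 117 mm over their backs; the gripper's body (75 mm by 190 mm) begins 51 mm behind the grasp point.
Start: joints at [1.093, 0.527, 1.433, -0, 1.181, -0.178], TCP at [0.185, 0.597, 0.248] pointing down, gripper open.
Joint ranges: [-3.08, 3.08], [-0.75, 2.2], [0.22, 2.44], [-1.43, 4.57], [0, 2.65], [-2.85, 2.85]. Speed limits (rad/s): [2.79, 2.79, 3.14, 3.14, 3.14, 3.14].

INTERFACE

Orientations are given as a unit quaternion [x, y, z, w].
In Python, from rig import robot gives the robot as it stands. The module is installed in compiled form; this text tells all that it offers.
- The arm moves only by the tool move_arm, never from a script. Its argument "commands" is a list of rows, each a list of 5 numbers: the gripper's target within -1 to 1 (shut at 1, half-way at 0, fully open at -1), then the shift along the tool's x, y, z in mm, then the turn about the tool's x in degrees. A call has 1 to 8 rows; each row is the pose to reach, as a shift and turn from the pose commanded when the call began, along the tool's axes at that moment; what a row does not reach only later rows make up. A row lasts 1/12 s, in which the tool goes at most 41.7 mm and 7.16 degrees, less where a joint would pass 70% of its speed; a pose out of reach is approached as far as the arm can. A call with a gripper value outside its range is refused whole. The fingers move at their own pace and stop on an object; "newtons" is the grip in N (left out, the last holds). Time passes only in rows, so rows that repeat a pose let the fingers close. It gives the time, the measured TCP pose, the force and the opening at its end, in the units of the state.
- robot.get_obs(): the state, without advancing time (a new reading comes with each control period).
- robot.camera(name): name is "scene" or "top" or "wrist"; returns a dict with "image" (420x560x3 uint8, red, green, blue), "fx", "fy", "cx", "cy" (pixels), "distortion" ([k1, k2, p1, p2, k3] as OpenCV has them; the pictures are not rectified), "xyz" and "rotation" of the camera in the world; the wrist camera has in their place "tool_from_camera" (4x4, takes a point from camera to tool coordinates, whose origin is the TCP and whose axes are the tool frame's). Camera axes: x right, y down, z forward; pixel columns grow to the right and rows downward; lengths in m; the calibration is good to about 2 mm. A picture is of the moment at which its call begins: read the wrist's pose just before it. There is no depth.
- robot.hand_in(): hands the job in, once; it reports no verdict.
Trained networks look in a picture, given as the dict that the camera call returned (one of the last four; its "shot" number tells which), for a name from the list of things; names that differ only in an ending like _2 or _b are one class to them, and where a whole thing is asked for, a point or a joint stands for the part that bears it (a point fixed in the world has none). Each returns a list of dicts, best first, with "p" (0 to 1); they miss things now and then, are a little off and sometimes report something else, mostly with a low value. They report only what shows in the picture. A call takes as long as a camera call.
- robot.regions_of(picture, name): "pixels" (420x560 bool, what is visible of it) and "bbox" ([left, top, right, bottom] in pixels, round what is visible of it).
The state is a dict: "time": time; "q": joint angles; "joint_velocities": joint speeds; "joint_torque": joint torques, N m; "position": TCP position; "tool_rot": TCP orientation; "ft_force": force on the tool from outside, world axes, zero at the start; "moment": the same for the moment, N m; "grip_width": finger opening in m.
Only numpy, scipy, OpenCV 4.12 (cv2) and the standard library are available. Lean on these libraries where they do the work, as an engineer would, in place of code of your own. Each camera call takes 0.05 s, during which the arm holds its last target.

TASK

The stirring practical is over: first turn the stirrer's speed knob fully back to zero. Then take every paddle out of its jar through the slotted lid (the lids stay clipped on, so turn the blade in line with the slot) and lean it blade-down in the trough of the drying rack, flat against the sloping board, and cover the opening of all three lids with a dust cover lying flat and centred. Do not disturb the bottle, the tube rack or the beaker.

Things in the scene. Friction and masses are not known exactly. Their poses are not given: they have to be found in the camera images.
- speed (a joint): Angle (rad) of the stirrer's speed knob: 0 = zero speed, at its anticlockwise end stop (seen from above); it grows clockwise, up to 2.2. Light friction (about 0.04 N m); it stays where it is left.
- speed_grip (a point): Point on the vertical axis of the black speed knob on the front of the stirrer, at the height to grip (122 mm above the bench). Its x axis runs along the knob's upright grip bar: 42 mm long, 14 mm thick, 32 mm tall, top 7 mm above this point; z up.
- stirrer: Three-place magnetic stirrer, a fixed grey box 205 x 410 mm, 45 mm high, carrying three clear square jars (110 mm square, tops 135 mm above the bench) in a row along its y axis at y = +130, 0 and -130 mm, x = 0. Origin on the bench under the middle jar; x points from the knob side towards the jars and away from the robot, z up. The knob is at x = -103 mm, y = +65 mm on a raised console (85 mm high).
- lid1_slot (a point): Centre of the opening in the top face (143 mm above the bench) of the round white lid of the jar at stirrer y = +130 mm. Lid 112 mm across, 8 mm thick, clipped on, immovable. Opening: through slot 76 mm long along this x axis, 16 mm wide along y, with a 26 x 26 mm square bearing hole in its middle, all edged in dark grey. z up.
- lid2_slot (a point): Centre of the opening in the top face (143 mm above the bench) of the round white lid of the jar at stirrer y = +0 mm. Lid 112 mm across, 8 mm thick, clipped on, immovable. Opening: through slot 76 mm long along this x axis, 16 mm wide along y, with a 26 x 26 mm square bearing hole in its middle, all edged in dark grey. z up.
- lid3_slot (a point): Centre of the opening in the top face (143 mm above the bench) of the round white lid of the jar at stirrer y = -130 mm. Lid 112 mm across, 8 mm thick, clipped on, immovable. Opening: through slot 76 mm long along this x axis, 16 mm wide along y, with a 26 x 26 mm square bearing hole in its middle, all edged in dark grey. z up.
- paddle1_handle (a point): Centre of the orange handle (44 mm in x, 12 in y, 32 tall in z) of a stirring paddle, 120 g, hanging in lid1. x along handle and blade, y across the flat, z up. At z from here: collar 36 mm across at -44 to -50, underside on the lid; plug 20 mm across to -56, turning in the bearing hole; flat stem 12 x 5 to -88; blade 66 wide, 5 thick to -128. It passes the lid only in line with the slot.
- paddle2_handle (a point): Centre of the handle of a like paddle, hanging in lid2 at the start; same shape and axes as paddle1. Any of the paddles may be absent (None).
- paddle3_handle (a point): Centre of the handle of a like paddle, hanging in lid3 at the start; same shape and axes as paddle1. Any of the paddles may be absent (None).
- cover1_knob (a point): Centre of the black knob (28 mm across, 32 mm tall, from 16 mm below to 16 mm above this point) of a loose dust cover: a flat blue disc 92 mm across and 6 mm thick whose underside is 30 mm below this point. About 90 g. Starts on the bench. z up.
- cover2_knob (a point): Centre of the black knob (28 mm across, 32 mm tall, from 16 mm below to 16 mm above this point) of a loose dust cover: a flat blue disc 92 mm across and 6 mm thick whose underside is 30 mm below this point. About 90 g. Starts on the bench. z up.
- cover3_knob (a point): Centre of the black knob (28 mm across, 32 mm tall, from 16 mm below to 16 mm above this point) of a loose dust cover: a flat blue disc 92 mm across and 6 mm thick whose underside is 30 mm below this point. About 90 g. Starts on the bench. z up.
- rack: Fixed drying rack: aluminium board 300 mm long (along y), 68 mm high up its slope, on a white drip tray 130 x 310 mm. Origin on the bench under the tray's middle; z up. The board's working face looks to +x and leans back 20 deg from vertical, its top towards -x (the robot). A paddle leaning flush has its handle centre at x = -23, z = 147 mm.
- rack_trough (a point): Middle of the foot of the board's working face, at rack x = 18 mm, z = 26 mm, where the blades' lower edges rest: a trough floor 14 mm wide in front of the board and square to it, ending in a 6 mm lip, along the board's whole length. Three paddles fit side by side at y = -95, 0 and +95 mm. Axes as the rack's.
- bottle: Bystander: lab bottle with orange cap, 84 mm across, 190 mm tall; origin under its middle.
- tube_rack: Bystander: orange tube rack 70 x 200 x 40 mm; origin under its middle.
- beaker: Bystander: small glass beaker 70 mm across, 80 mm tall; origin under its middle.

How it is judged:
On the way:
1. the speed knob is turned back to zero (value of joint speed below 0.12 rad), for 0.2 s.
At the end, for the whole second after the job is handed in: Knob within 0.12 rad of zero. Each paddle leans in the trough, tilted 0.26 to 0.44 rad, facing the board within 0.15 rad, handle within 12 mm in x and 9 mm in z of flush, within 135 mm of the rack's middle. A cover lies flat (0.06 rad) on each lid, within 9 mm of the slot's centre (value of joint speed below 0.12 rad and x of paddle1_handle in the frame of rack between -0.035 and -0.011 m and z of paddle1_handle in the frame of rack between 0.138 and 0.156 m and y of paddle1_handle in the frame of rack between -0.135 and 0.135 m and angle between paddle1_handle's own z axis and vertical between 0.26 and 0.44 rad and angle between the y axis of each of paddle1_handle, paddle2_handle, paddle3_handle and the y axis of rack, either way round above 1.42 rad and x of paddle2_handle in the frame of rack between -0.035 and -0.011 m and z of paddle2_handle in the frame of rack between 0.138 and 0.156 m and y of paddle2_handle in the frame of rack between -0.135 and 0.135 m and angle between paddle2_handle's own z axis and vertical between 0.26 and 0.44 rad and x of paddle3_handle in the frame of rack between -0.035 and -0.011 m and z of paddle3_handle in the frame of rack between 0.138 and 0.156 m and y of paddle3_handle in the frame of rack between -0.135 and 0.135 m and angle between paddle3_handle's own z axis and vertical between 0.26 and 0.44 rad and ((horizontal distance between cover1_knob and lid1_slot below 0.009 m and z of cover1_knob in the frame of lid1_slot between 0.026 and 0.034 m and angle between cover1_knob's own z axis and vertical below 0.06 rad) or (horizontal distance between cover2_knob and lid1_slot below 0.009 m and z of cover2_knob in the frame of lid1_slot between 0.026 and 0.034 m and angle between cover2_knob's own z axis and vertical below 0.06 rad) or (horizontal distance between cover3_knob and lid1_slot below 0.009 m and z of cover3_knob in the frame of lid1_slot between 0.026 and 0.034 m and angle between cover3_knob's own z axis and vertical below 0.06 rad)) and ((horizontal distance between cover1_knob and lid2_slot below 0.009 m and z of cover1_knob in the frame of lid2_slot between 0.026 and 0.034 m and angle between cover1_knob's own z axis and vertical below 0.06 rad) or (horizontal distance between cover2_knob and lid2_slot below 0.009 m and z of cover2_knob in the frame of lid2_slot between 0.026 and 0.034 m and angle between cover2_knob's own z axis and vertical below 0.06 rad) or (horizontal distance between cover3_knob and lid2_slot below 0.009 m and z of cover3_knob in the frame of lid2_slot between 0.026 and 0.034 m and angle between cover3_knob's own z axis and vertical below 0.06 rad)) and ((horizontal distance between cover1_knob and lid3_slot below 0.009 m and z of cover1_knob in the frame of lid3_slot between 0.026 and 0.034 m and angle between cover1_knob's own z axis and vertical below 0.06 rad) or (horizontal distance between cover2_knob and lid3_slot below 0.009 m and z of cover2_knob in the frame of lid3_slot between 0.026 and 0.034 m and angle between cover2_knob's own z axis and vertical below 0.06 rad) or (horizontal distance between cover3_knob and lid3_slot below 0.009 m and z of cover3_knob in the frame of lid3_slot between 0.026 and 0.034 m and angle between cover3_knob's own z axis and vertical below 0.06 rad))); the robot touches nothing.
It fails at once if a paddle is lifted out while the stirrer is still on (value of joint speed above 0.3 rad and height (world z) of any of paddle1_handle, paddle2_handle, paddle3_handle above 0.235 m).
It fails at once if the bottle is moved by more than 40 mm or tipped over (distance of bottle from where it was at the start of the episode above 0.04 m or angle between bottle's own z axis and vertical above 0.5 rad).
It fails at once if the tube rack is moved by more than 40 mm or tipped over (distance of tube_rack from where it was at the start of the episode above 0.04 m or angle between tube_rack's own z axis and vertical above 0.5 rad).
It fails at once if the beaker is moved by more than 40 mm or tipped over (distance of beaker from where it was at the start of the episode above 0.04 m or angle between beaker's own z axis and vertical above 0.5 rad).
Of paddle1, paddle2, paddle3 only 2 to 3 are there at a start; the rules pass over those that are not, and their reading is None.
At some moment in a run one of cover1, cover2, cover3 may be knocked a few centimetres aside while the robot is not near it.
Once in a run the grip may slacken for a moment while it holds something.
It also fails if it takes over 210 s, if anything falls off the work surface, if the arm or the gripper's body presses on something with over 40 N, if the wrist force passes 120 N, or if a joint passes its speed limit or range.

## Working session

There is one attempt and no reset: what is moved stays moved. The work goes in short steps, Python scripts to look and compute and a tool call to move; the robot and the scene stay as the last step left them, time stands still between calls to the robot, and variables do not carry over. Pictures are saved under pics/ and viewed, and the job is handed in when it is done.

Besides the shell and the picture viewer there is one more tool, called after "Call:" as a command line: name --pt "numbers of a row" for each row, then --argument value for the rest. move_arm: Moves the arm, as the interface text tells. Its arguments: {"type":"object","properties":{"commands":{"type":"array","items":{"type":"array","items":{"type":"number"}}},"newtons":{"type":"number"}},"required":["commands"]}

```bash
mkdir -p pics; ls; cat > h.py <<'E'
import numpy as np, cv2
from rig import robot
from scipy.spatial.transform import Rotation as R
def save(c,n): cv2.imwrite(f'pics/{n}.png',cv2.cvtColor(c['image'],cv2.COLOR_RGB2BGR))
def campose(c,obs=None):
    if 'xyz' in c and 'tool_from_camera' not in c:
        r=np.array(c['rotation']); r=r if r.shape==(3,3) else R.from_quat(r).as_matrix()
        return np.array(c['xyz']),r
    T=np.array(c['tool_from_camera']); Rt=R.from_quat(obs['tool_rot']).as_matrix()
    return np.array(obs['position'])+Rt@T[:3,3], Rt@T[:3,:3]
def K(c): return np.array([[c['fx'],0,c['cx']],[0,c['fy'],c['cy']],[0,0,1]])
def toplane(c,px,z,obs=None):
    p,r=campose(c,obs)
    u=cv2.undistortPoints(np.array(px,float).reshape(-1,1,2),K(c),np.array(c['distortion'])).reshape(-1,2)
    d=np.c_[u,np.ones(len(u))]@r.T
    return p+d*((z-p[2])/d[:,2])[:,None]
def proj(c,pts,obs=None):
    p,r=campose(c,obs)
    q=(np.array(pts,float).reshape(-1,3)-p)@r
    return cv2.projectPoints(q,np.zeros(3),np.zeros(3),K(c),np.array(c['distortion']))[0].reshape(-1,2)
E
cat > a.py <<'E'
from h import *
o=robot.get_obs(); print(o)
for n in ['scene','top','wrist']:
    c=robot.camera(n); save(c,n+'0'); print(n,{k:v for k,v in c.items() if k!='image'})
E
python3 a.py
```

```text
pics
{'time': 0.0, 'q': array([ 1.09251032e+00,  5.28457270e-01,  1.43387025e+00, -2.32144604e-05,
        1.18139500e+00, -1.78481754e-01]), 'joint_velocities': array([-0.00081353,  0.0003948 ,  0.00119601,  0.00152781,  0.00035873,
        0.00187745]), 'joint_torque': array([ 4.27174145e-04, -4.40038848e+01, -1.76591957e+01,  6.34618755e-02,
        5.82816044e-02, -1.77413253e-04]), 'position': array([0.18423952, 0.59653273, 0.24658723]), 'tool_rot': array([ 0.10488191,  0.69941282, -0.10631237,  0.69894147]), 'ft_force': array([-0.03933868,  0.07310969, -0.27404846]), 'moment': array([-0.04381432, -0.0109573 , -0.01418379]), 'grip_width': 0.08710505846513485}
scene {'fx': 458.63912238041183, 'fy': 458.63912238041183, 'cx': 282.61542535611085, 'cy': 207.23899419775967, 'distortion': array([0.00700865, 0.        , 0.        , 0.        , 0.        ]), 'xyz': array([ 1.17824243, -0.12916837,  1.19402773]), 'rotation': array([ 0.7265959 ,  0.63538358, -0.17769837, -0.19175344]), 'shot': 1}
top {'fx': 450.9826791228178, 'fy': 450.9826791228178, 'cx': 274.95926135919376, 'cy': 208.41973036485678, 'distortion': array([0.03060041, 0.        , 0.        , 0.        , 0.        ]), 'xyz': array([ 0.34740834, -0.03584326,  1.49412675]), 'rotation': array([-0.69809089,  0.71234607, -0.05054754,  0.05174112]), 'shot': 2}
wrist {'fx': 332.05624424587427, 'fy': 332.05624424587427, 'cx': 279.24503676714585, 'cy': 212.75527446410604, 'distortion': array([-0.04354197,  0.        ,  0.        ,  0.        ,  0.        ]), 'tool_from_camera': array([[-1.44761352e-04, -2.61591303e-01,  9.65178724e-01,
        -1.36659365e-01],
       [ 9.99999969e-01,  1.56707812e-04,  1.92456323e-04,
        -6.32748234e-04],
       [-2.01595946e-04,  9.65178722e-01,  2.61591273e-01,
        -7.07266955e-02],
       [ 0.00000000e+00,  0.00000000e+00,  0.00000000e+00,
         1.00000000e+00]]), 'shot': 3}
```

View pics/scene0.png

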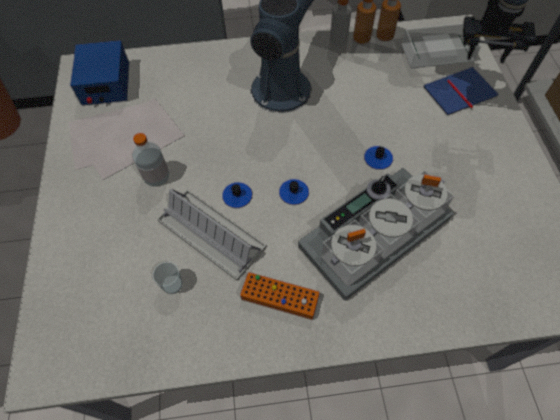

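View pics/top0.png

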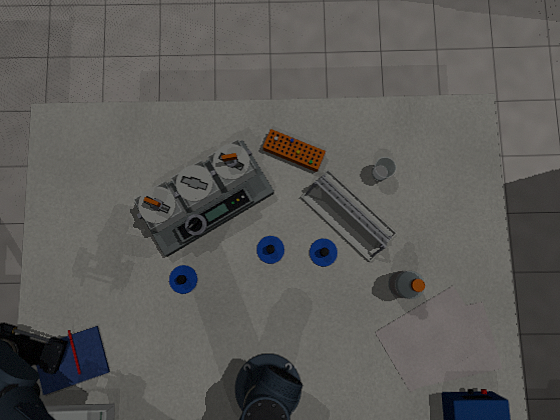

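View pics/wrist0.png

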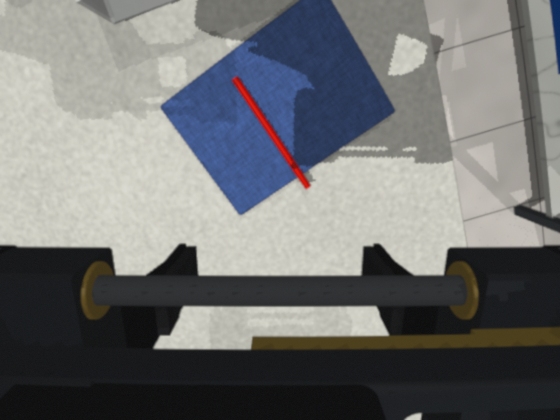

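```bash
cat > b.py <<'E'
from h import *
names=['speed','stirrer','lid1_slot','paddle1_handle','cover1_knob','rack','bottle','tube_rack','beaker']
for n in ['top','scene']:
    c=robot.camera(n)
    for m in names:
        for r in robot.regions_of(c,m):
            if r['p']<.2: continue
            ys,xs=np.nonzero(r['pixels']); z={'speed':.12,'paddle1_handle':.193,'cover1_knob':.03,'lid1_slot':.143}.get(m,0)
            print(n,m,round(r['p'],2),r['bbox'],len(xs),(xs.mean().round(1),ys.mean().round(1)),toplane(c,[[xs.mean(),ys.mean()]],z).round(3))
    if n=='top':
        im=cv2.cvtColor(c['image'],cv2.COLOR_RGB2BGR)
        cv2.imwrite('pics/topz1.png',cv2.resize(im[130:290,120:280],None,fx=3.7,fy=3.7,interpolation=cv2.INTER_CUBIC))
        cv2.imwrite('pics/topz2.png',cv2.resize(im[120:300,240:440],None,fx=3.3,fy=3.3,interpolation=cv2.INTER_CUBIC))
    else:
        im=cv2.cvtColor(c['image'],cv2.COLOR_RGB2BGR)
        cv2.imwrite('pics/scz1.png',cv2.resize(im[140:300,290:470],None,fx=3.7,fy=3.7,interpolation=cv2.INTER_CUBIC))
E
python3 b.py
```

```text
top speed 0.71 [189.2, 216.9, 199.4, 231.2] 168 (np.float64(194.5), np.float64(223.6)) [[0.506 0.212 0.12 ]]
top speed 0.62 [372.5, 158.0, 395.1, 181.9] 413 (np.float64(383.9), np.float64(168.4)) [[ 0.667 -0.377  0.12 ]]
top stirrer 0.65 [129.7, 136.0, 272.9, 254.8] 5019 (np.float64(208.5), np.float64(205.0)) [[0.581 0.187 0.   ]]
top lid1_slot 0.76 [137.3, 188.0, 175.6, 221.5] 914 (np.float64(156.9), np.float64(204.7)) [[0.563 0.322 0.143]]
top paddle1_handle 0.66 [145.7, 198.0, 164.1, 211.7] 155 (np.float64(153.2), np.float64(203.2)) [[0.56  0.319 0.193]]
top paddle1_handle 0.59 [138.4, 189.0, 173.0, 223.3] 881 (np.float64(156.8), np.float64(204.7)) [[0.555 0.309 0.193]]
top paddle1_handle 0.4 [301.7, 170.0, 394.8, 260.8] 3734 (np.float64(348.4), np.float64(215.1)) [[ 0.513 -0.249  0.193]]
top cover1_knob 0.8 [170.8, 268.6, 197.2, 292.3] 590 (np.float64(182.3), np.float64(279.0)) [[0.338 0.266 0.03 ]]
top rack 0.57 [302.7, 169.5, 397.5, 259.9] 3740 (np.float64(348.3), np.float64(215.3)) [[ 0.537 -0.28   0.   ]]
top rack 0.38 [168.0, 267.0, 200.3, 296.4] 617 (np.float64(182.3), np.f
[... 830 characters left out ...]
scene paddle1_handle 0.58 [421.1, 176.3, 441.6, 195.1] 308 (np.float64(428.5), np.float64(184.5)) [[0.581 0.315 0.193]]
scene cover1_knob 0.62 [362.0, 149.3, 389.9, 170.1] 542 (np.float64(378.0), np.float64(157.5)) [[0.364 0.261 0.03 ]]
scene rack 0.62 [155.4, 189.3, 262.9, 282.1] 4673 (np.float64(210.6), np.float64(233.1)) [[ 0.542 -0.276  0.   ]]
scene bottle 0.95 [131.5, 130.9, 169.5, 186.0] 1318 (np.float64(149.6), np.float64(161.4)) [[ 0.256 -0.458  0.   ]]
scene tube_rack 0.63 [240.8, 269.6, 316.7, 320.1] 2217 (np.float64(279.7), np.float64(295.6)) [[ 0.758 -0.1    0.   ]]
scene beaker 0.67 [153.4, 267.3, 181.8, 294.2] 678 (np.float64(168.0), np.float64(277.1)) [[ 0.663 -0.401  0.   ]]
```

```bash
ls pics
```

```text
scene0.png
scz1.png
top0.png
topz1.png
topz2.png
wrist0.png
```

View pics/topz1.png

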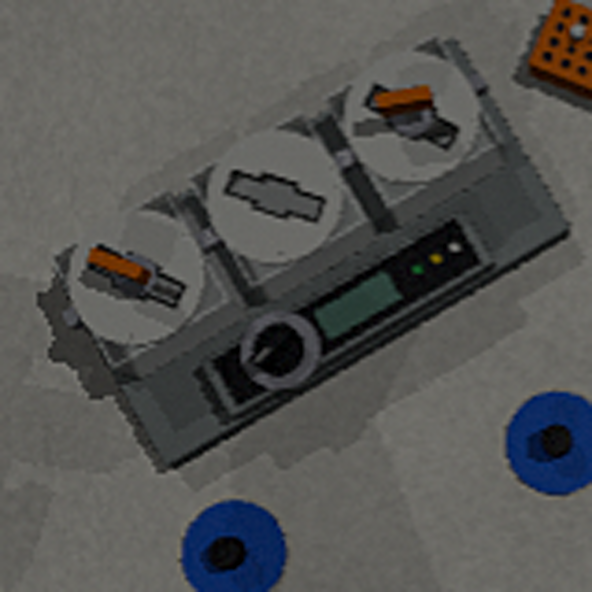

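View pics/topz2.png

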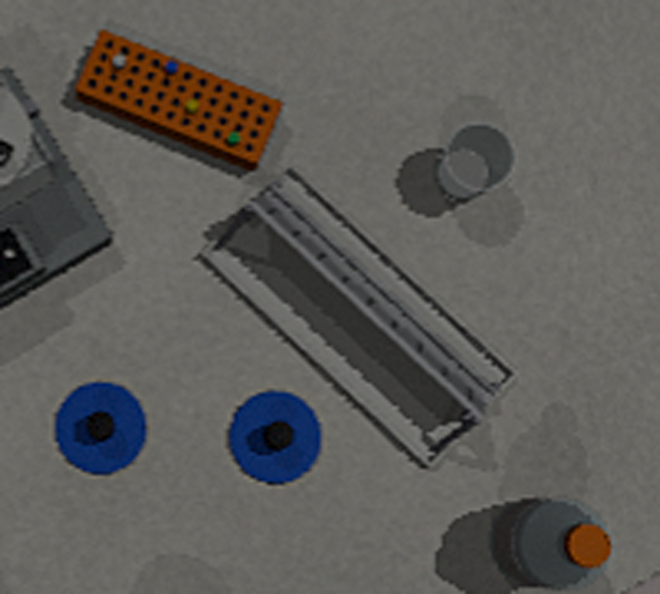

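View pics/scz1.png

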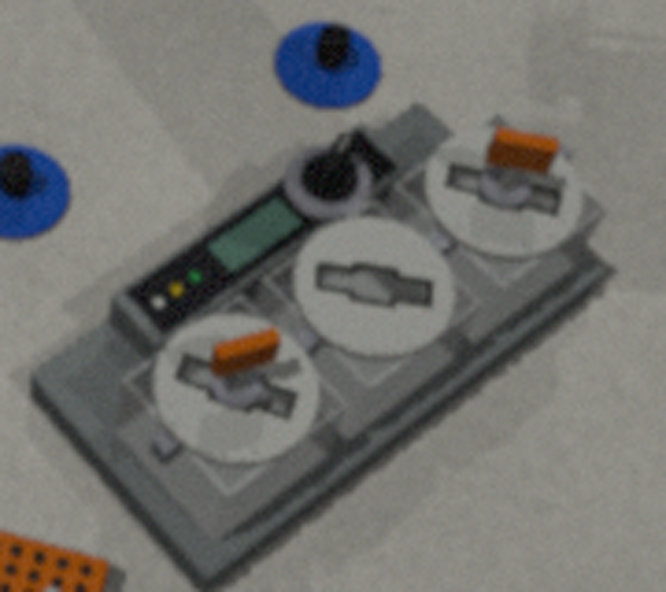

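```bash
cat >> h.py <<'E'
def st(o=None):
    o=o or robot.get_obs(); Rt=R.from_quat(o['tool_rot']).as_matrix()
    psi=np.degrees(np.arctan2(Rt[1,1],Rt[0,1]))
    print('t %.1f'%o['time'],'pos',np.array(o['position']).round(4),'psi %.1f'%psi,'q',np.array(o['q']).round(2),'w %.4f'%o['grip_width'],'F',np.array(o['ft_force']).round(1),'xax',Rt[:,0].round(3))
    return o,Rt,psi
def go(xyz,psi=None,o=None):
    o,Rt,p0=st(o)
    s=Rt.T@(np.array(xyz)-np.array(o['position']))*1000
    t=0 if psi is None else -((psi-p0+180)%360-180)
    if psi is not None:
        t2=t-180 if t>0 else t+180
    else: t2=0
    print('shift',s.round(1),'turn %.1f (alt %.1f)'%(t,t2),'rows>=',max(np.linalg.norm(s)/41.7,abs(t)/7.16).round(1))
E
python3 - <<'E'
from h import *
o,Rt,psi=st(); print(Rt.round(3))
go([0.5,0.2,0.35],0)
E
```

```text
t 1.1 pos [0.1845 0.5971 0.2476] psi 72.8 q [ 1.09  0.53  1.43 -0.    1.18 -0.18] w 0.0868 F [-0.  -0.   0.5] xax [ 0.  0. -1.]
[[ 0.     0.295  0.955]
 [ 0.     0.955 -0.295]
 [-1.     0.     0.   ]]
t 1.1 pos [0.1845 0.5971 0.2476] psi 72.8 q [ 1.09  0.53  1.43 -0.    1.18 -0.18] w 0.0868 F [-0.  -0.   0.5] xax [ 0.  0. -1.]
shift [-102.4 -286.2  418.7] turn 72.8 (alt -107.2) rows>= 12.4
```

```bash
python3 - <<'E'
from h import *
go([0.62,0.2,0.45],72.8)
E
```

```text
t 1.1 pos [0.1845 0.5971 0.2476] psi 72.8 q [ 1.09  0.53  1.43 -0.    1.18 -0.18] w 0.0868 F [-0.  -0.   0.5] xax [ 0.  0. -1.]
shift [-202.4 -250.8  533.3] turn 0.0 (alt -180.0) rows>= 14.9
```

Call:
move_arm --pt "-1 -200 0 0 0" --pt "-1 -200 0 0 0" --pt "-1 -200 0 0 0" --pt "-1 -200 0 0 0" --pt "-1 -200 0 0 0" --pt "-1 -200 -125 265 0" --pt "-1 -200 -125 265 0" --pt "-1 -200 -125 265 0"

```text
time: 1.82
position: [0.2771, 0.5122, 0.4486]
tool_rot: [0.105, 0.699, -0.104, 0.7]
ft_force: [-0.2, 0.3, -0.1]
grip_width: 0.0869
```

```bash
python3 - <<'E'
from h import *
go([0.62,0.2,0.45],72.8)
E
```

```text
t 1.8 pos [0.2771 0.5122 0.4486] psi 73.0 q [ 0.88  0.31  1.24 -0.    1.59 -0.39] w 0.0869 F [-0.2  0.3 -0.1] xax [ 0.002  0.002 -1.   ]
shift [  -1.3 -198.1  419.3] turn 0.2 (alt -179.8) rows>= 11.1
```

Call:
move_arm --pt "-1 0 -190 400 0" --pt "-1 0 -190 400 0" --pt "-1 0 -190 400 0" --pt "-1 0 -190 400 0" --pt "-1 0 -190 400 0" --pt "-1 0 -190 400 0" --pt "-1 0 -190 400 0" --pt "-1 0 -190 400 0"

```text
time: 2.48
position: [0.5233, 0.2855, 0.4477]
tool_rot: [0.106, 0.699, -0.106, 0.699]
ft_force: [-0.1, 0.7, -0.4]
grip_width: 0.0873
```

Call:
move_arm --pt "-1 0 -35 75 0" --pt "-1 0 -35 75 0" --pt "-1 0 -35 75 0" --pt "-1 0 -35 75 0"

```text
time: 2.82
position: [0.585, 0.2296, 0.4465]
tool_rot: [0.107, 0.699, -0.107, 0.698]
ft_force: [-0.7, -0.0, -0.1]
grip_width: 0.0869
```

```bash
python3 - <<'E'
from h import *
o,_,_=st()
c=robot.camera('wrist'); save(c,'w1')
o=robot.get_obs();st(o)
for m in ['speed','lid1_slot','paddle1_handle','cover1_knob']:
  for r in robot.regions_of(c,m):
    if r['p']<.3: continue
    ys,xs=np.nonzero(r['pixels']); z={'speed':.129,'paddle1_handle':.2,'cover1_knob':.04,'lid1_slot':.143}[m]
    print(m,round(r['p'],2),np.array(r['bbox']).round(),toplane(c,[[xs.mean(),ys.mean()]],z,o).round(4))
E
```

```text
t 2.8 pos [0.585  0.2296 0.4465] psi 72.6 q [ 0.2   0.39  1.13  0.    1.63 -1.07] w 0.0869 F [-0.7 -0.  -0.1] xax [-0.001 -0.    -1.   ]
t 2.9 pos [0.5838 0.2309 0.4469] psi 72.7 q [ 0.2   0.38  1.13  0.    1.63 -1.07] w 0.0871 F [-1.   0.5  0.2] xax [-0.002  0.    -1.   ]
speed 0.79 [240. 111. 271. 142.] [[0.5108 0.2189 0.129 ]]
lid1_slot 0.74 [302. 102. 386. 185.] [[0.5646 0.325  0.143 ]]
paddle1_handle 0.78 [319. 131. 374. 160.] [[0.5624 0.3188 0.2   ]]
paddle1_handle 0.34 [143.  45. 402. 320.] [[0.5515 0.2126 0.2   ]]
cover1_knob 0.67 [  0. 183. 103. 248.] [[ 0.5503 -0.1977  0.04  ]]
cover1_knob 0.56 [229.   0. 290.  44.] [[0.3616 0.2676 0.04  ]]
```

View pics/w1.png

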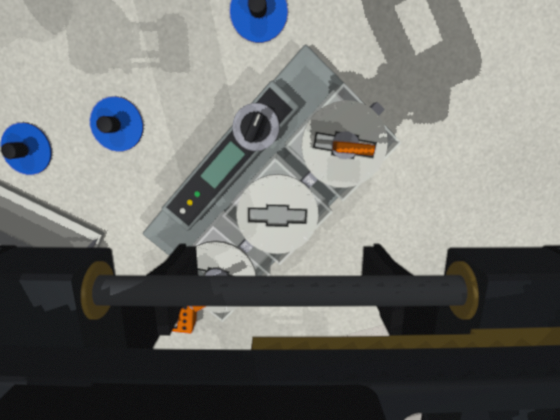

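```bash
cat > fit.py <<'E'
from h import *
import pickle
o=robot.get_obs()
c=robot.camera('wrist'); pickle.dump((dict(c),o),open('w1.pkl','wb'))
im=cv2.cvtColor(c['image'],cv2.COLOR_RGB2BGR)
cv2.imwrite('pics/w1z.png',cv2.resize(im[80:270,210:410],None,fx=3,fy=3,interpolation=cv2.INTER_CUBIC)) 
L1=toplane(c,[[344,143]],.143,o)[0]; L2=toplane(c,[[278,214]],.143,o)[0]
print(L1,L2,np.linalg.norm(L1-L2), np.degrees(np.arctan2(*(L1-L2)[1::-1])))
E
python3 fit.py
```

```text
[0.56358282 0.32679318 0.143     ] [0.63033376 0.21591896 0.143     ] 0.1294170791389725 121.04970699279667
```

View pics/w1z.png

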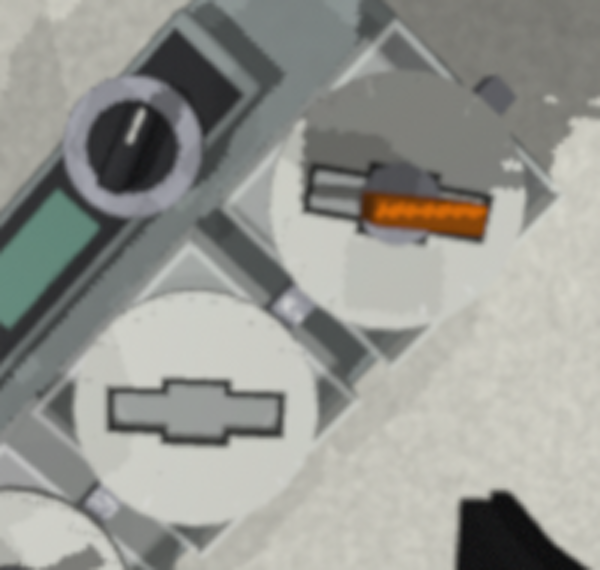

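```bash
cat > fit.py <<'E'
from h import *
import pickle
c,o=pickle.load(open('w1.pkl','rb'))
Z=lambda u,v:[210+u/3,80+v/3]
def P(u,v,z): return toplane(c,[Z(u,v)],z,o)[0]
L1=P(398,199,.143);L2=P(195.5,409,.143);print('L1',L1,'L2',L2,np.linalg.norm(L1-L2),np.degrees(np.arctan2(*(L1-L2)[1::-1])))
ang=lambda a,b:np.degrees(np.arctan2(*(b-a)[1::-1]))
a,b=P(109,409,.143),P(283,413,.143); print('slot2',(a+b)/2,ang(a,b),np.linalg.norm(a-b))
a,b=P(309,188,.143),P(489,218,.143); print('slot1',(a+b)/2,ang(a,b),np.linalg.norm(a-b))
# handle top: corners
a,b=P(372,212,.209),P(490,218,.209); print('h1',(a+b)/2,ang(a,b),np.linalg.norm(a-b))
k=P(133,147,.129); print('knob',k, 'white line ang',ang(P(133,140,.129),P(140,112,.129)))
x=np.array([np.cos(np.radians(31)),np.sin(np.radians(31))]);y=np.array([-x[1],x[0]])
print('pred knob',L2[:2]-.103*x+.065*y,'L1',L2[:2]+.13*y,'L3',L2[:2]-.13*y)
E
python3 fit.py
```

```text
L1 [0.56724598 0.32404938 0.143     ] L2 [0.63238196 0.21119191 0.143     ] 0.1303054191816987 119.99150379758672
slot2 [0.63337224 0.21114524 0.143     ] 71.57706492481311 0.0802439378656757
slot1 [0.56911684 0.32426469 0.143     ] 63.890723476325775 0.0806572289246347
h1 [0.56868439 0.3238553  0.209     ] 70.29562206285341 0.04443737564868872
knob [0.51230985 0.2191416  0.129     ] white line ang 147.5910465893031
pred knob [0.51061625 0.21385887] L1 [0.56542701 0.32262366] L3 [0.69933691 0.09976016]
```

```bash
python3 - <<'E'
from h import *
go([0.555,0.204,0.30])
E
```

```text
t 3.1 pos [0.5825 0.2329 0.448 ] psi 72.9 q [ 0.2   0.38  1.13  0.    1.63 -1.07] w 0.0870 F [ 1.1 -0.4  0.6] xax [ 0.  0. -1.]
shift [148.  -35.8 -17.9] turn 0.0 (alt 0.0) rows>= 3.7
```

Call:
move_arm --pt "-1 148 -36 -18 0" --pt "-1 148 -36 -18 0" --pt "-1 148 -36 -18 0" --pt "-1 148 -36 -18 0" --pt "-1 148 -36 -18 0" --pt "-1 148 -36 -18 0"

```text
time: 3.62
position: [0.5548, 0.2032, 0.2992]
tool_rot: [0.105, 0.7, -0.105, 0.698]
ft_force: [1.3, -0.9, 0.1]
grip_width: 0.0871
```

```bash
cat > look.py <<'E'
import sys,pickle
from h import *
n=sys.argv[1]
o=robot.get_obs()
c=robot.camera('wrist'); save(c,n); st(o); pickle.dump((dict(c),o),open(n+'.pkl','wb'))
E
python3 look.py w2
```

```text
t 3.6 pos [0.5548 0.2032 0.2992] psi 72.9 q [ 0.16  0.43  1.46  0.    1.26 -1.11] w 0.0871 F [ 1.3 -0.9  0.1] xax [-0.002 -0.    -1.   ]
```

View pics/w2.png

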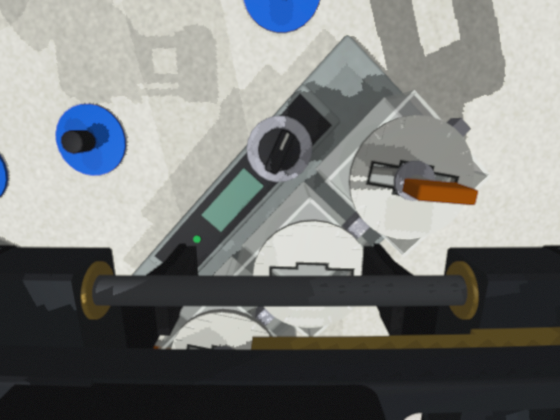

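```bash
cat > crop.py <<'E'
import sys,cv2
n,x,y,w,h,f=sys.argv[1],*map(float,sys.argv[2:7])
im=cv2.imread(f'pics/{n}.png');x,y,w,h=map(int,(x,y,w,h))
im=cv2.convertScaleAbs(im[y:y+h,x:x+w],alpha=float(sys.argv[8]) if len(sys.argv)>8 else 1)
cv2.imwrite(f'pics/{sys.argv[7]}.png',cv2.resize(im,None,fx=f,fy=f,interpolation=cv2.INTER_CUBIC))
E
python3 crop.py w2 230 100 100 100 6 w2k 1.8; python3 crop.py w2 330 100 170 150 4 w2p
```

```text
(no output)
```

View pics/w2k.png

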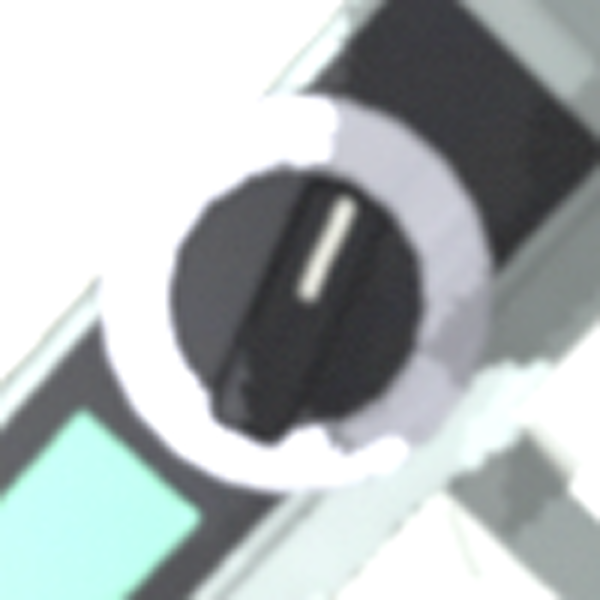

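View pics/w2p.png

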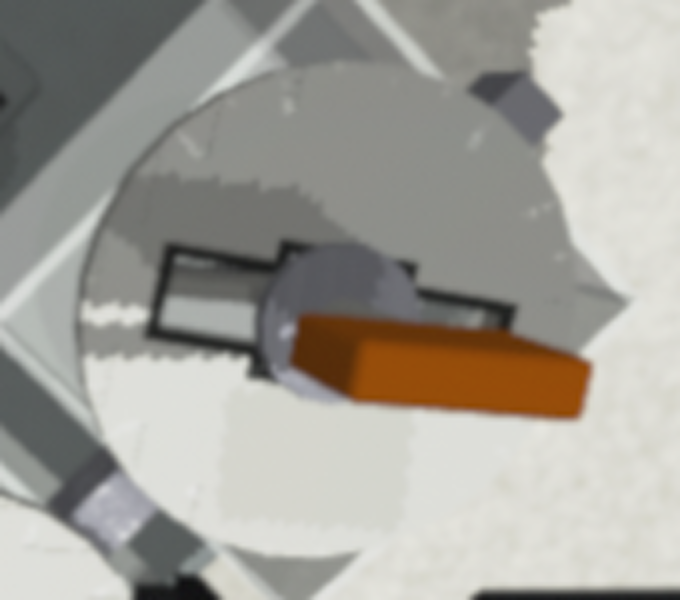

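```bash
python3 - <<'E'
from h import *
import pickle
c,o=pickle.load(open('w2.pkl','rb'))
Z=lambda u,v,z:toplane(c,[[230+u/6,100+v/6]],z,o)[0]
ang=lambda a,b:np.degrees(np.arctan2(*(b-a)[1::-1]))
print(Z(297,293,.095),ang(Z(308,298,.129),Z(348,200,.129)))
for z in (.085,.09,.097): print(z,np.linalg.norm(Z(170,293,z)-Z(424,293,z)),np.linalg.norm(Z(100,293,z)-Z(495,293,z)))
print(Z(290,300,.129),np.linalg.norm(Z(345,180,.129)-Z(262,400,.129)),(Z(345,180,.129)+Z(262,400,.129))/2)
k=np.array([.5115,.2175])
go([*k,.185],-39.3)
E
```

```text
[0.51090627 0.21623874 0.095     ] 140.52921450346554
0.085 0.04412870928782729 0.06864186990646386
0.09 0.04350004221405248 0.06766398307974827
0.097 0.0426199083107678 0.06629494152234644
[0.50925031 0.2156316  0.129     ] 0.03531667097830529 [0.50859485 0.21789282 0.129     ]
t 3.7 pos [0.5567 0.2035 0.3012] psi 72.9 q [ 0.16  0.43  1.45  0.    1.26 -1.11] w 0.0872 F [ 0.6 -0.2  0.8] xax [ 0.003  0.001 -1.   ]
shift [116.1  -0.2 -47.6] turn 112.2 (alt -67.8) rows>= 15.7
```

Call:
move_arm --pt "-1 0 0 -48 112" --pt "-1 0 0 -48 112" --pt "-1 0 0 -48 112" --pt "-1 0 0 -48 112" --pt "-1 0 0 -48 112" --pt "-1 0 0 -48 112" --pt "-1 0 0 -48 112" --pt "-1 0 0 -48 112"

```text
time: 4.33
position: [0.5124, 0.218, 0.3033]
tool_rot: [0.432, 0.56, -0.427, 0.564]
ft_force: [-0.1, 0.3, 0.0]
grip_width: 0.0872
```

```bash
python3 - <<'E'
from h import *
go([.511,.2165,.21],-39.4)
E
```

```text
t 4.3 pos [0.5124 0.218  0.3033] psi 15.2 q [ 0.2   0.37  1.54  0.    1.22 -0.06] w 0.0872 F [-0.1  0.3  0. ] xax [ 0.008  0.002 -1.   ]
shift [93.3 -2.5  1. ] turn 54.6 (alt -125.4) rows>= 7.6
```

Call:
move_arm --pt "-1 0 -1 0 55" --pt "-1 0 -1 0 55" --pt "-1 0 -1 0 55" --pt "-1 0 -1 0 55" --pt "-1 0 -1 0 55" --pt "-1 0 -1 0 55" --pt "-1 0 -1 0 55" --pt "-1 0 -1 0 55"

```text
time: 5.0
position: [0.5114, 0.2177, 0.3033]
tool_rot: [0.643, 0.3, -0.637, 0.301]
ft_force: [-0.3, -0.6, 1.0]
grip_width: 0.0871
```

```bash
python3 look.py w3; python3 - <<'E'
from h import *
go([.511,.2165,.131],-39.4)
E
```

```text
t 5.0 pos [0.5114 0.2177 0.3033] psi -39.7 q [0.2  0.37 1.54 0.   1.22 0.89] w 0.0871 F [-0.3 -0.6  1. ] xax [ 0.008  0.002 -1.   ]
t 5.0 pos [0.5115 0.2177 0.3032] psi -39.8 q [0.2  0.37 1.54 0.   1.22 0.9 ] w 0.0871 F [ 0.1 -0.3 -0.1] xax [ 0.008  0.002 -1.   ]
shift [172.2  -0.5   2.3] turn -0.4 (alt 179.6) rows>= 4.1
```

View pics/w3.png

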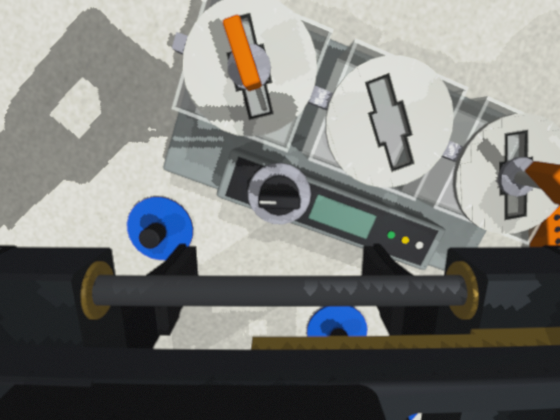

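Call:
move_arm --newtons 15 --pt "-1 40 0 0 0" --pt "-1 80 0 2 0" --pt "-1 120 0 2 0" --pt "-1 140 0 2 0" --pt "-1 155 0 2 0" --pt "-1 165 0 2 0" --pt "-1 172 0 2 0" --pt "-1 172 0 2 0"

```text
time: 5.72
position: [0.5087, 0.2154, 0.1278]
tool_rot: [0.64, 0.302, -0.639, 0.302]
ft_force: [-0.6, 0.1, 0.2]
grip_width: 0.087
```

Call:
move_arm --newtons 15 --pt "1 0 0 0 0" --pt "1 0 0 0 0" --pt "1 0 0 0 0" --pt "1 0 0 0 0" --pt "1 0 0 0 0" --pt "1 0 0 0 0"

```text
time: 6.22
position: [0.5078, 0.2149, 0.128]
tool_rot: [0.64, 0.302, -0.639, 0.302]
ft_force: [-1.5, -0.1, -1.5]
grip_width: 0.0549
```

```bash
python3 -c "
from h import *
o,_,_=st();print(o['moment'])"
```

```text
t 6.2 pos [0.5078 0.2149 0.128 ] psi -39.5 q [0.2  0.6  1.72 0.   0.82 0.89] w 0.0549 F [-1.5 -0.1 -1.5] xax [ 0.001  0.    -1.   ]
[-0.07594469  0.15594738 -0.03656236]
```

Call:
move_arm --pt "1 0 0 0 0" --pt "1 0 0 0 0" --pt "1 0 0 0 0" --pt "1 0 0 0 0"

```text
time: 6.55
position: [0.5092, 0.2143, 0.1278]
tool_rot: [0.64, 0.301, -0.639, 0.303]
ft_force: [4.2, -3.5, -0.1]
grip_width: 0.0416
```

```bash
python3 -c "
from h import *
o,_,_=st();print(o['moment'])"
```

```text
t 6.5 pos [0.5092 0.2143 0.1278] psi -39.5 q [ 0.2   0.6   1.72 -0.    0.82  0.89] w 0.0416 F [ 4.2 -3.5 -0.1] xax [ 0.003 -0.001 -1.   ]
[-0.74869796 -0.41035846  0.06510973]
```

Call:
move_arm --pt "1 0 1 0 -5" --pt "1 0 1 0 -10" --pt "1 0 1 0 -15" --pt "1 0 1 0 -20" --pt "1 0 1 0 -25" --pt "1 0 1 0 -30" --pt "1 0 1 0 -30"

```text
time: 7.13
position: [0.5104, 0.2137, 0.1278]
tool_rot: [0.54, 0.457, -0.538, 0.459]
ft_force: [4.3, -3.4, -1.2]
grip_width: 0.0419
```

```bash
python3 -c "
from h import *
o,_,_=st();print(o['moment'])"
```

```text
t 7.1 pos [0.5104 0.2137 0.1278] psi -9.3 q [ 0.2   0.6   1.72 -0.    0.82  0.36] w 0.0419 F [ 4.3 -3.4 -1.2] xax [ 0.004 -0.001 -1.   ]
[-0.65931658 -0.50484539  0.04338812]
```

Call:
move_arm --pt "1 0 0 0 -5" --pt "1 0 0 0 -10" --pt "1 0 0 0 -15" --pt "1 0 0 0 -20" --pt "1 0 0 0 -20"

```text
time: 7.55
position: [0.5112, 0.2137, 0.1278]
tool_rot: [0.452, 0.543, -0.45, 0.546]
ft_force: [5.3, -3.7, -2.6]
grip_width: 0.0418
```

```bash
python3 -c "
from h import *
o,_,_=st();print(o['moment'])"
```

```text
t 7.5 pos [0.5112 0.2137 0.1278] psi 10.7 q [ 0.2   0.6   1.72 -0.    0.81  0.01] w 0.0418 F [ 5.3 -3.7 -2.6] xax [ 0.005 -0.    -1.   ]
[-0.75539518 -0.772324    0.01538098]
```

Call:
move_arm --pt "1 0 0 0 -4" --pt "1 0 0 0 -8" --pt "1 0 0 0 -12" --pt "1 0 0 0 -16" --pt "1 0 0 0 -20" --pt "1 0 0 0 -20"

```text
time: 8.05
position: [0.5119, 0.214, 0.1278]
tool_rot: [0.351, 0.612, -0.349, 0.617]
ft_force: [7.2, -2.8, -4.0]
grip_width: 0.0418
```

```bash
python3 -c "
from h import *
o,_,_=st();print(o['moment'])"
```

```text
t 8.1 pos [0.5119 0.214  0.1278] psi 30.6 q [ 0.2   0.6   1.72 -0.    0.81 -0.34] w 0.0418 F [ 7.2 -2.8 -4. ] xax [ 0.007  0.    -1.   ]
[-0.65965088 -1.01608136  0.01248416]
```

Call:
move_arm --pt "-1 0 0 0 0" --pt "-1 0 0 0 0" --pt "-1 0 0 0 0" --pt "-1 0 0 0 0" --pt "-1 -40 0 0 0" --pt "-1 -80 0 0 0" --pt "-1 -120 0 0 0" --pt "-1 -120 0 0 0"

```text
time: 8.72
position: [0.5121, 0.2156, 0.255]
tool_rot: [0.354, 0.61, -0.347, 0.618]
ft_force: [0.8, 0.9, 0.3]
grip_width: 0.0842
```

```bash
python3 look.py w4; python3 crop.py w4 180 80 200 150 4 w4k 1.8
```

```text
t 8.7 pos [0.5121 0.2156 0.255 ] psi 30.6 q [ 0.2   0.42  1.61  0.    1.1  -0.34] w 0.0842 F [0.8 0.9 0.3] xax [ 0.014  0.003 -1.   ]
```

View pics/w4k.png

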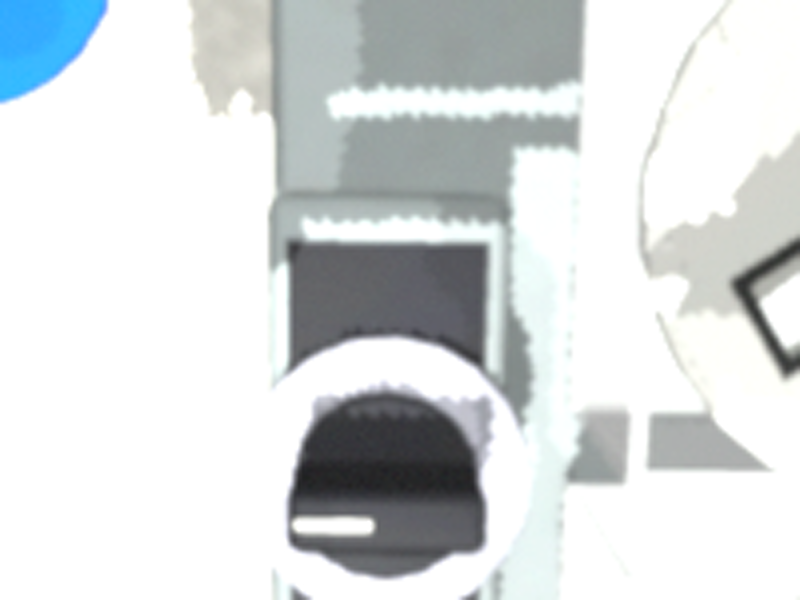

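View pics/w4.png

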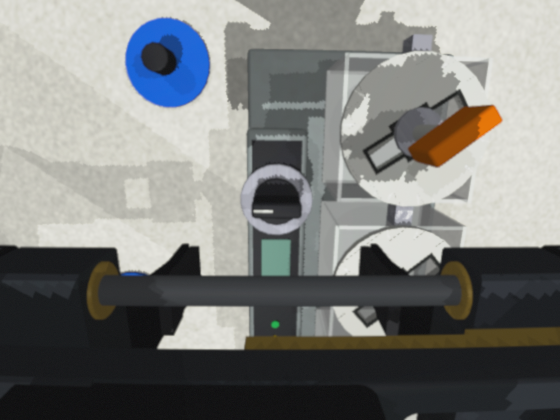

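Call:
move_arm --pt "-1 0 0 0 90" --pt "-1 0 0 0 90" --pt "-1 0 0 0 90" --pt "-1 0 0 0 90" --pt "-1 0 0 0 90" --pt "-1 0 0 0 90" --pt "-1 0 0 0 90" --pt "-1 0 0 0 90"

```text
time: 9.43
position: [0.5067, 0.2142, 0.2459]
tool_rot: [-0.602, -0.369, 0.605, -0.368]
ft_force: [-0.7, 0.2, -0.3]
grip_width: 0.0869
```

Call:
move_arm --pt "-1 0 0 0 33" --pt "-1 0 0 0 33" --pt "-1 0 0 0 33" --pt "-1 0 0 0 33" --pt "-1 0 0 0 33" --pt "-1 0 0 0 33" --pt "-1 0 0 0 33"

```text
time: 10.02
position: [0.5072, 0.2142, 0.2463]
tool_rot: [-0.681, -0.185, 0.684, -0.185]
ft_force: [-0.8, -0.8, 0.0]
grip_width: 0.087
```

```bash
python3 look.py w5; python3 - <<'E'
from h import *
go([.511,.2165,.129],-59.4)
E
```

```text
t 10.0 pos [0.5072 0.2142 0.2463] psi -59.6 q [0.2  0.43 1.62 0.   1.09 1.24] w 0.0870 F [-0.8 -0.8  0. ] xax [-0.003 -0.    -1.   ]
t 10.1 pos [0.5075 0.2142 0.2466] psi -59.7 q [0.2  0.43 1.62 0.   1.09 1.24] w 0.0870 F [-0.6 -0.1  0.6] xax [-0.002 -0.    -1.   ]
shift [ 1.176e+02 -1.000e-01 -4.500e+00] turn -0.3 (alt 179.7) rows>= 2.8
```

Call:
move_arm --pt "-1 40 0 -4 0" --pt "-1 75 0 -4 0" --pt "-1 100 0 -4 0" --pt "-1 112 0 -4 0" --pt "-1 117 0 -4 0" --pt "-1 117 0 -4 0" --pt "0 117 0 -4 0" --pt "0 117 0 -4 0"

```text
time: 10.73
position: [0.5128, 0.2165, 0.1317]
tool_rot: [0.683, 0.184, -0.682, 0.185]
ft_force: [-0.1, -0.6, 0.2]
grip_width: 0.08
```

Call:
move_arm --pt "1 0 0 0 0" --pt "1 0 0 0 0" --pt "1 0 0 0 0" --pt "1 0 0 0 0" --pt "1 0 0 0 0" --pt "1 0 0 0 0" --pt "1 0 0 0 0" --pt "1 0 0 0 0"

```text
time: 11.4
position: [0.5118, 0.2163, 0.1305]
tool_rot: [-0.683, -0.184, 0.683, -0.184]
ft_force: [0.2, -0.8, 0.2]
grip_width: 0.0284
```

Call:
move_arm --pt "1 0 0 0 0" --pt "1 0 0 0 0" --pt "1 0 0 0 0" --pt "1 0 0 0 0"

```text
time: 11.73
position: [0.5117, 0.2165, 0.1305]
tool_rot: [-0.683, -0.184, 0.683, -0.184]
ft_force: [0.1, 0.7, -0.1]
grip_width: 0.0139
```

```bash
python3 -c "
from h import *
o,_,_=st();print(o['moment'])"
```

```text
t 11.7 pos [0.5117 0.2165 0.1305] psi -59.8 q [0.2  0.6  1.71 0.   0.83 1.24] w 0.0139 F [ 0.1  0.7 -0.1] xax [-0.  0. -1.]
[ 0.12246292  0.16276611 -0.14183723]
```

Call:
move_arm --pt "1 0 0 0 -5" --pt "1 0 0 0 -10" --pt "1 0 0 0 -15" --pt "1 0 0 0 -20" --pt "1 0 0 0 -20"

```text
time: 12.15
position: [0.5117, 0.2165, 0.1304]
tool_rot: [0.64, 0.3, -0.64, 0.299]
ft_force: [-0.5, 1.9, -0.5]
grip_width: 0.02
```

```bash
python3 -c "
from h import *
o,_,_=st();print(o['moment'])"
```

```text
t 12.2 pos [0.5117 0.2165 0.1304] psi -39.8 q [0.2  0.6  1.71 0.   0.83 0.89] w 0.0200 F [-0.5  1.9 -0.5] xax [-0.     0.001 -1.   ]
[ 0.19606626  0.11650692 -0.58563113]
```

Call:
move_arm --pt "-1 0 0 0 0" --pt "-1 0 0 0 0" --pt "-1 0 0 0 0" --pt "-1 0 0 0 0" --pt "-1 -40 0 0 0" --pt "-1 -80 0 0 0" --pt "-1 -120 0 0 0" --pt "-1 -120 0 0 0"

```text
time: 12.82
position: [0.5167, 0.2173, 0.2584]
tool_rot: [0.646, 0.299, -0.635, 0.302]
ft_force: [1.4, 0.7, 0.6]
grip_width: 0.066
```

```bash
python3 look.py w6; python3 crop.py w6 180 80 200 150 4 w6k 1.8
```

```text
t 12.8 pos [0.5167 0.2173 0.2584] psi -39.8 q [ 0.2   0.42  1.6  -0.    1.11  0.89] w 0.0660 F [1.4 0.7 0.6] xax [ 0.016  0.003 -1.   ]
```

View pics/w6k.png

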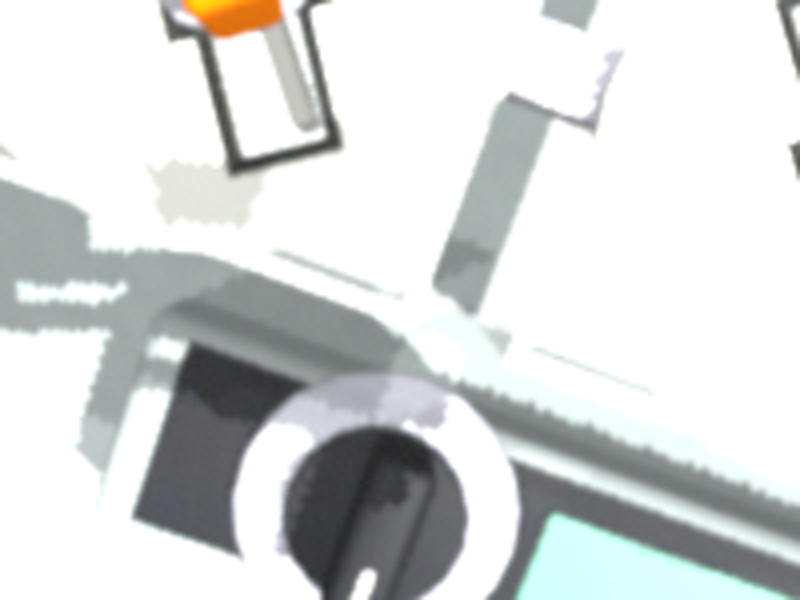

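View pics/w6.png

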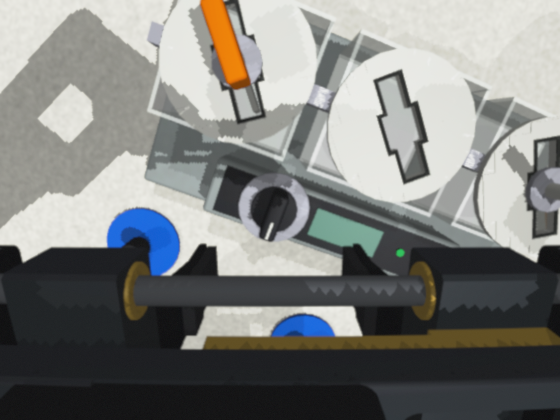

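```bash
python3 crop.py w3 170 0 180 140 4 w3a; python3 crop.py w3 430 90 130 140 4.5 w3b;  python3 - <<'E'
from h import *
import pickle
c,o=pickle.load(open('w2.pkl','rb'))
Z=lambda u,v,z:toplane(c,[[330+u/4,100+v/4]],z,o)[0]
ang=lambda a,b:np.degrees(np.arctan2(*(b-a)[1::-1]))
P=[Z(*p,.209) for p in [(365,340),(592,362),(582,417),(352,400)]]
print('h1',np.mean(P,0),ang(P[0],P[1]),ang(P[3],P[2]),np.linalg.norm(P[0]-P[1]),np.linalg.norm(P[0]-P[3]))
print('slot1',ang(Z(165,245,.143),Z(515,305,.143)),'lid1',Z((80+575)/2,(60+555)/2,.143))
print('collar',Z(340,320,.149))
E
```

```text
h1 [0.56832022 0.32327255 0.209     ] 67.66945247389143 68.77759405942042 0.041466037418342004 0.010794305533375598
slot1 63.715033946428356 lid1 [0.56569104 0.32321986 0.143     ]
collar [0.56761847 0.32329216 0.149     ]
```

View pics/w3a.png

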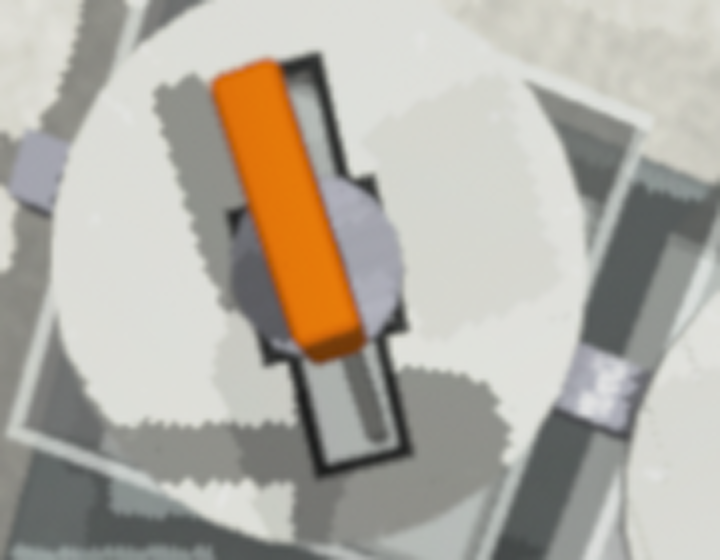

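View pics/w3b.png

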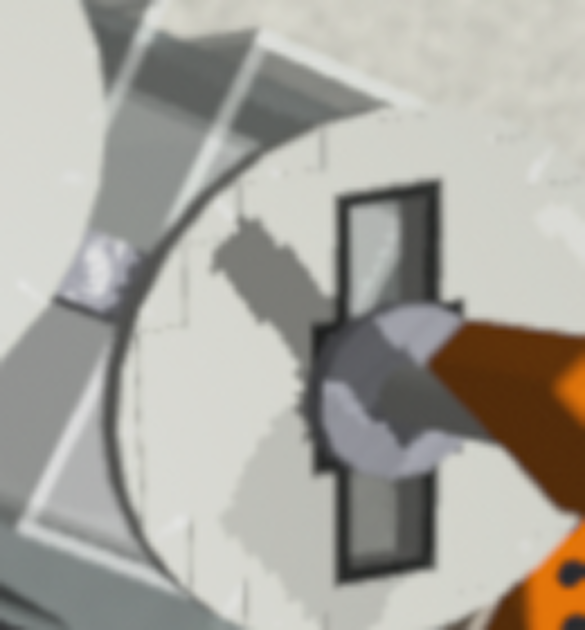

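```bash
python3 - <<'E'
from h import *
import pickle
c,o=pickle.load(open('w3.pkl','rb'))
ang=lambda a,b:np.degrees(np.arctan2(*(b-a)[1::-1]))
Z=lambda u,v,z:toplane(c,[[170+u/4,v/4]],z,o)[0]
P=[Z(*p,.209) for p in [(213,90),(300,348),(363,325),(283,65)]]
print('h1',np.mean(P,0),ang(P[1],P[0]),ang(P[2],P[3]),np.linalg.norm(P[0]-P[1]),np.linalg.norm(P[0]-P[3]))
print('slot1',ang(Z(410,450,.143),Z(320,58,.143)),ang(Z(322,475,.143),Z(297,360,.143)),'c',(Z(320,58,.143)+Z(322,475,.143))/2,'lid',Z((52+586)/2,282,.143))
print('collar',Z(317,268,.149))
Z=lambda u,v,z:toplane(c,[[430+u/4.5,90+v/4.5]],z,o)[0]
P=[Z(*p,.143) for p in [(340,198),(440,183),(435,568),(340,580)]]
print('slot3',np.mean(P,0),ang(P[3],P[0]),ang(P[2],P[1]),np.linalg.norm(P[0]-P[3]),np.linalg.norm(P[0]-P[1]))
x=np.radians(30.3);y=np.array([-np.sin(x),np.cos(x)])
L1=np.array([.5668,.3235]);print('L2',L1-.13*y,'L3',L1-.26*y)
Z=lambda u,v,z:toplane(c,[[u,v]],z,o)[0]
P=[Z(*p,.143) for p in [(366,82),(388,75),(412,160),(391,169)]]
print('slot2',np.mean(P,0),ang(P[3],P[0]),ang(P[2],P[1]))
E
```

```text
h1 [0.56857101 0.32130795 0.209     ] 68.58576156324642 67.55408951392296 0.041237333905156694 0.011759825557865235
slot1 63.35339263705651 61.82755502008736 c [0.56878949 0.3220727  0.143     ] lid [0.56725012 0.32089755 0.143     ]
collar [0.56848841 0.32221412 0.149     ]
slot3 [0.69838999 0.09647509 0.143     ] 59.98615257987683 60.14091738132016 0.0801065067880509 0.020696455162705917
L2 [0.63238859 0.21125858] L3 [0.69797718 0.09901716]
slot2 [0.63337797 0.21098635 0.143     ] 70.49808639744232 71.10414665142295
```

```bash
python3 - <<'E'
from h import *
go([.512,-.34,.40],-48)
E
```

```text
t 12.9 pos [0.5149 0.2168 0.2553] psi -39.8 q [ 0.2   0.42  1.6  -0.    1.11  0.89] w 0.0698 F [ 1.5 -0.3 -0.8] xax [ 0.011  0.002 -1.   ]
shift [-145.8  355.   428.7] turn 8.2 (alt -171.8) rows>= 13.8
```

Call:
move_arm --pt "-1 -42 0 0 0" --pt "-1 -84 0 0 0" --pt "-1 -140 160 190 0" --pt "-1 -140 160 190 0" --pt "-1 -140 160 190 0" --pt "-1 -140 160 190 0" --pt "-1 -140 160 190 0" --pt "-1 -140 160 190 0"

```text
time: 13.53
position: [0.5122, -0.0291, 0.3886]
tool_rot: [-0.639, -0.301, 0.641, -0.3]
ft_force: [0.7, -0.6, 0.0]
grip_width: 0.0869
```

```bash
python3 - <<'E'
from h import *
go([.512,-.34,.40],-48)
E
```

```text
t 13.5 pos [ 0.5122 -0.0291  0.3886] psi -39.8 q [-0.27  0.23  1.51 -0.    1.41  0.42] w 0.0869 F [ 0.7 -0.6  0. ] xax [-0.002  0.    -1.   ]
shift [-11.5 198.6 239.1] turn 8.2 (alt -171.8) rows>= 7.5
```

Call:
move_arm --pt "-1 -12 199 239 8" --pt "-1 -12 199 239 8" --pt "-1 -12 199 239 8" --pt "-1 -12 199 239 8" --pt "-1 -12 199 239 8" --pt "-1 -12 199 239 8" --pt "-1 -12 199 239 8" --pt "-1 -12 199 239 8"

```text
time: 14.2
position: [0.5122, -0.3436, 0.3994]
tool_rot: [-0.659, -0.253, 0.661, -0.253]
ft_force: [0.3, -0.1, -0.1]
grip_width: 0.0868
```

```bash
python3 look.py w7
```

```text
t 14.2 pos [ 0.5122 -0.3436  0.3994] psi -48.0 q [-0.77  0.39  1.24 -0.    1.51  0.07] w 0.0868 F [ 0.3 -0.1 -0.1] xax [-0.002 -0.001 -1.   ]
```

View pics/w7.png

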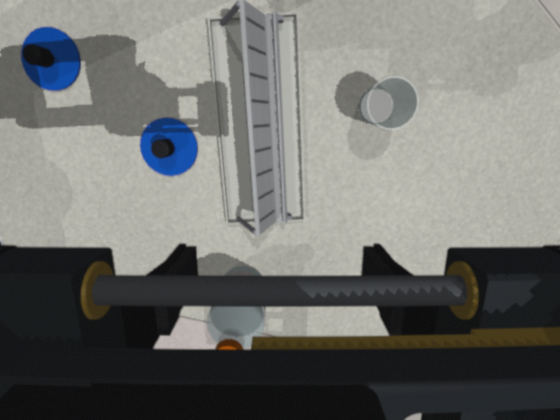

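```bash
python3 crop.py w7 195 0 130 125 4.7 w7a 1.2;python3 crop.py w7 195 120 130 125 4.7 w7b 1.2
```

```text
(no output)
```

View pics/w7a.png

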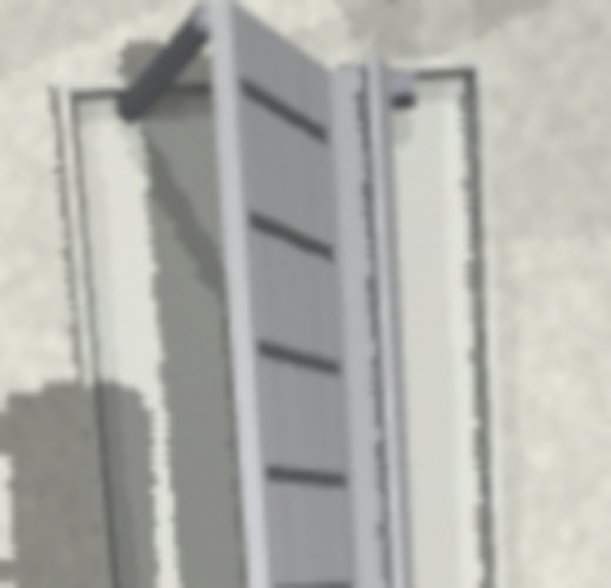

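View pics/w7b.png

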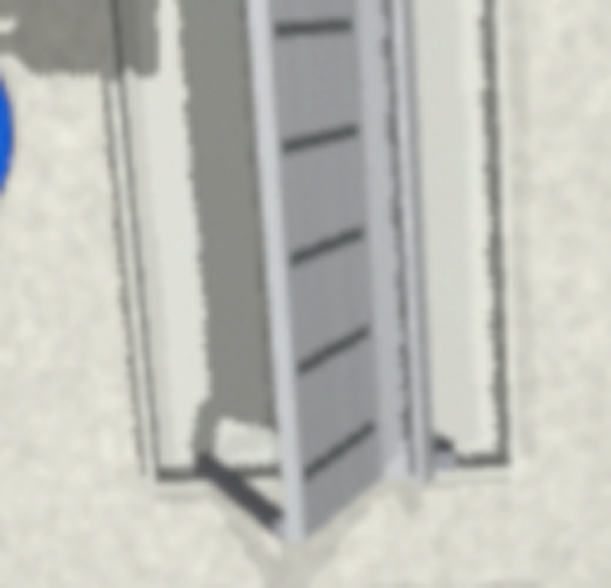

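```bash
cat > rk.py <<'E'
from h import *
import pickle
c,o=pickle.load(open('w7.pkl','rb'))
a=lambda u,v,z:toplane(c,[[195+u/4.7,v/4.7]],z,o)[0]
b=lambda u,v,z:toplane(c,[[195+u/4.7,120+v/4.7]],z,o)[0]
ang=lambda p,q:np.degrees(np.arctan2(*(q-p)[1::-1]))
F=[a(335,75,.026),b(387,465,.026)];T=[a(235,12,.09),b(300,535,.09)]
print('foot',F,np.linalg.norm(F[0]-F[1]),ang(F[1],F[0]),'mid',(F[0]+F[1])/2)
print('top',T,np.linalg.norm(T[0]-T[1]),ang(T[1],T[0]),'mid',(T[0]+T[1])/2)
tr=[a(52,88,.003),a(475,70,.003),b(512,465,.003),b(148,478,.003)]
print('tray',np.mean(tr,0),np.linalg.norm(tr[0]-tr[3]),np.linalg.norm(tr[1]-tr[2]),np.linalg.norm(tr[0]-tr[1]),ang(tr[3],tr[0]),ang(tr[2],tr[1]))
th=np.radians(ang(F[1],F[0])-90); x=np.array([np.cos(th),np.sin(th)])
print('origin from foot',((F[0]+F[1])/2)[:2]-.018*x,'from top',((T[0]+T[1])/2)[:2]+.0053*x)
E
python3 rk.py
```

```text
foot [array([ 0.66071141, -0.18650268,  0.026     ]), array([ 0.4525226 , -0.39411758,  0.026     ])] 0.29401790934370997 44.920917541079056 mid [ 0.556617   -0.29031013  0.026     ]
top [array([ 0.64286952, -0.17129978,  0.09      ]), array([ 0.43284035, -0.37707042,  0.09      ])] 0.2940302791453606 44.413209705211656 mid [ 0.53785493 -0.2741851   0.09      ]
tray [ 0.54067992 -0.27525478  0.003     ] 0.3091611363599099 0.30875931355431163 0.1310984874227296 45.35595784528062 45.14108209100137
origin from foot [ 0.54390666 -0.27756465] from top [ 0.54159742 -0.27793794]
```

```bash
python3 - <<'E'
from h import *
go([.568,.322,.35],-22)
E
```

```text
t 14.2 pos [ 0.5123 -0.3458  0.3992] psi -48.1 q [-0.77  0.39  1.24 -0.    1.51  0.07] w 0.0866 F [ 0.7 -2.4  0.3] xax [-0.002 -0.003 -1.   ]
shift [  47.1 -460.  -487.5] turn -26.1 (alt 153.9) rows>= 16.1
```

Call:
move_arm --pt "-1 0 -230 -244 -26" --pt "-1 0 -230 -244 -26" --pt "-1 0 -230 -244 -26" --pt "-1 0 -230 -244 -26" --pt "-1 0 -230 -244 -26" --pt "-1 0 -230 -244 -26" --pt "-1 0 -230 -244 -26" --pt "-1 0 -230 -244 -26"

```text
time: 14.92
position: [0.5382, -0.0039, 0.4001]
tool_rot: [-0.585, -0.397, 0.586, -0.396]
ft_force: [0.1, 0.4, 0.5]
grip_width: 0.0867
```

```bash
python3 - <<'E'
from h import *
go([.568,.322,.35],-22)
E
```

```text
t 14.9 pos [ 0.5382 -0.0039  0.4001] psi -21.8 q [-0.21  0.26  1.43 -0.    1.45  0.17] w 0.0867 F [0.1 0.4 0.5] xax [-0.003  0.    -1.   ]
shift [  50.2  -93.2 -313.7] turn 0.2 (alt -179.8) rows>= 7.9
```

Call:
move_arm --pt "-1 50 -93 -314 0" --pt "-1 50 -93 -314 0" --pt "-1 50 -93 -314 0" --pt "-1 50 -93 -314 0" --pt "-1 50 -93 -314 0" --pt "-1 50 -93 -314 0" --pt "-1 50 -93 -314 0" --pt "-1 50 -93 -314 0"

```text
time: 15.58
position: [0.5682, 0.3222, 0.3494]
tool_rot: [-0.584, -0.397, 0.586, -0.397]
ft_force: [0.6, 0.1, -0.2]
grip_width: 0.0869
```

Call:
move_arm --pt "-1 0 0 0 0" --pt "-1 0 0 0 0" --pt "-1 0 0 0 0"

```text
time: 15.83
position: [0.5686, 0.3196, 0.3501]
tool_rot: [-0.584, -0.397, 0.586, -0.397]
ft_force: [0.6, -0.3, -0.5]
grip_width: 0.0868
```

```bash
python3 look.py w8;  python3 - <<'E'
from h import *
go([.568,.322,.197],-22)
E
```

```text
t 15.8 pos [0.5686 0.3196 0.3501] psi -21.7 q [ 0.34  0.48  1.23 -0.    1.44  0.72] w 0.0868 F [ 0.6 -0.3 -0.5] xax [-0.002 -0.002 -1.   ]
t 15.9 pos [0.5689 0.319  0.3507] psi -21.8 q [ 0.34  0.48  1.23 -0.    1.44  0.72] w 0.0869 F [ 0.1 -0.8 -0.9] xax [-0.002 -0.001 -1.   ]
shift [153.7  -1.8  -2.8] turn 0.2 (alt -179.8) rows>= 3.7
```

View pics/w8.png

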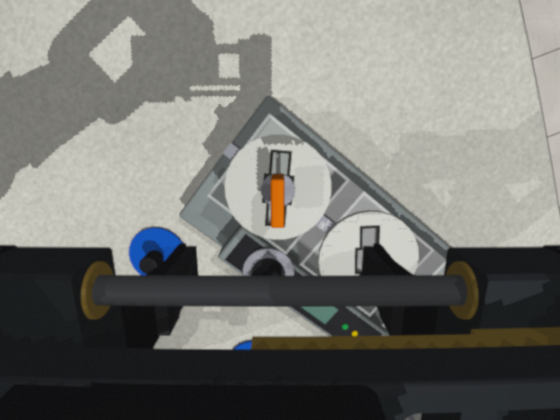

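Call:
move_arm --newtons 25 --pt "-1 40 -1 -2 0" --pt "-1 80 -1 -2 0" --pt "-1 115 -1 -2 0" --pt "-1 140 -1 -2 0" --pt "-1 152 -1 -2 0" --pt "1 152 -1 -2 0" --pt "1 152 -1 -2 0" --pt "1 152 -1 -2 0"

```text
time: 16.55
position: [0.5709, 0.3221, 0.2019]
tool_rot: [0.587, 0.396, -0.584, 0.397]
ft_force: [0.1, 0.2, 0.7]
grip_width: 0.0742
```

Call:
move_arm --pt "1 0 0 0 0" --pt "1 0 0 0 0" --pt "1 0 0 0 0" --pt "1 0 0 0 0" --pt "1 0 0 0 0" --pt "1 0 0 0 0" --pt "1 0 0 0 0" --pt "1 0 0 0 0"

```text
time: 17.22
position: [0.5691, 0.3222, 0.1994]
tool_rot: [-0.585, -0.397, 0.585, -0.397]
ft_force: [0.6, -0.6, -0.5]
grip_width: 0.0219
```

Call:
move_arm --pt "1 0 0 0 0" --pt "1 0 0 0 0" --pt "1 0 0 0 0"

```text
time: 17.47
position: [0.569, 0.3222, 0.1993]
tool_rot: [-0.585, -0.397, 0.586, -0.397]
ft_force: [0.1, -0.6, -0.4]
grip_width: 0.0119
```

Call:
move_arm --newtons 35 --pt "1 0 0 0 4.7" --pt "1 0 0 0 4.7" --pt "1 -10 0 0 4.7" --pt "1 -25 0 0 4.7" --pt "1 -40 0 0 4.7" --pt "1 -40 0 0 4.7"

```text
time: 17.97
position: [0.5712, 0.323, 0.2434]
tool_rot: [0.603, 0.372, -0.598, 0.373]
ft_force: [0.2, -0.6, 0.3]
grip_width: 0.0117
```

```bash
python3 look.py w9;python3 - <<'E'
from h import *
go([.5685,.322,.31],-26.5)
E
```

```text
t 18.0 pos [0.5712 0.323  0.2434] psi -26.4 q [0.34 0.57 1.36 0.   1.2  0.81] w 0.0117 F [ 0.2 -0.6  0.3] xax [ 0.007  0.002 -1.   ]
t 18.0 pos [0.5704 0.3227 0.2418] psi -26.4 q [0.34 0.57 1.36 0.   1.2  0.81] w 0.0116 F [ 0.3 -0.4 -1.1] xax [ 0.005  0.002 -1.   ]
shift [-68.2  -1.2   1.2] turn 0.1 (alt -179.9) rows>= 1.6
```

View pics/w9.png

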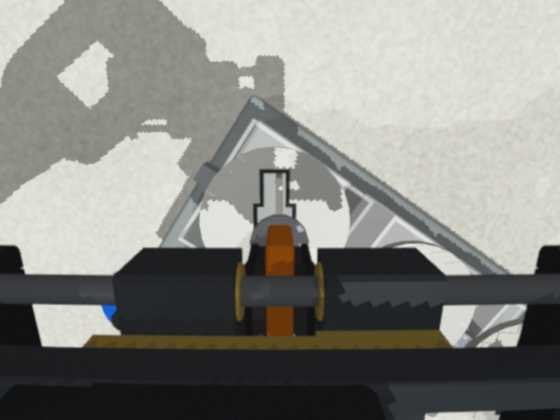

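Call:
move_arm --pt "1 -12 -1 0 0" --pt "1 -24 -1 0 0" --pt "1 -36 -1 0 0" --pt "1 -48 -1 0 0" --pt "1 -60 -1 0 0" --pt "1 -75 -1 0 0" --pt "1 -90 -1 0 0" --pt "1 -90 -1 0 0"

```text
time: 18.68
position: [0.5694, 0.3232, 0.3327]
tool_rot: [0.603, 0.372, -0.599, 0.373]
ft_force: [1.2, 0.2, -0.2]
grip_width: 0.0116
```

```bash
python3 look.py w10;python3 - <<'E'
from h import *
x=np.array([.707,-.707]);y=np.array([.707,.707]);O=np.array([.542,-.277])
t=O+.024*x+.06*y; print(t)
go([*t,.34],-45)
E
```

```text
t 18.7 pos [0.5694 0.3232 0.3327] psi -26.4 q [0.35 0.49 1.25 0.   1.39 0.81] w 0.0116 F [ 1.2  0.2 -0.2] xax [ 0.005  0.002 -1.   ]
[ 0.601388 -0.251548]
t 18.7 pos [0.5688 0.3229 0.331 ] psi -26.4 q [0.35 0.49 1.25 0.   1.39 0.81] w 0.0117 F [ 0.5 -0.6 -2.4] xax [ 0.003  0.001 -1.   ]
shift [ -9.5 285.  499.8] turn 18.6 (alt -161.4) rows>= 13.8
```

View pics/w10.png

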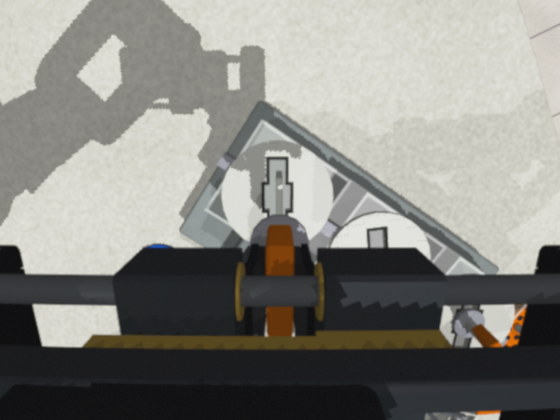

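Call:
move_arm --pt "1 -15 10 20 0" --pt "1 -15 142 250 9" --pt "1 -15 142 250 9" --pt "1 -15 142 250 9" --pt "1 -15 142 250 9" --pt "1 -15 142 250 9" --pt "1 -15 142 250 9" --pt "1 -15 142 250 9"

```text
time: 19.4
position: [0.5834, 0.0302, 0.3429]
tool_rot: [-0.628, -0.322, 0.631, -0.323]
ft_force: [-0.5, -0.2, -1.3]
grip_width: 0.0112
```

```bash
python3 - <<'E'
from h import *
go([.6014,-.2515,.34],-45)
E
```

```text
t 19.4 pos [0.5834 0.0302 0.3429] psi -35.7 q [-0.14  0.38  1.41 -0.    1.35  0.49] w 0.0112 F [-0.5 -0.2 -1.3] xax [-0.003 -0.003 -1.   ]
shift [  3.6 179.  218.3] turn 9.3 (alt -170.7) rows>= 6.8
```

Call:
move_arm --pt "1 3 179 218 9.3" --pt "1 3 179 218 9.3" --pt "1 3 179 218 9.3" --pt "1 3 179 218 9.3" --pt "1 3 179 218 9.3" --pt "1 3 179 218 9.3" --pt "1 3 179 218 9.3" --pt "1 3 179 218 9.3"

```text
time: 20.07
position: [0.6025, -0.2531, 0.339]
tool_rot: [-0.653, -0.269, 0.655, -0.271]
ft_force: [-0.1, 0.5, -1.4]
grip_width: 0.0116
```

Call:
move_arm --pt "1 0 0 0 0" --pt "1 0 0 0 0" --pt "1 0 0 0 0" --pt "1 0 0 0 0"

```text
time: 20.4
position: [0.6032, -0.244, 0.3413]
tool_rot: [-0.652, -0.273, 0.653, -0.272]
ft_force: [-0.0, 0.1, -0.7]
grip_width: 0.0115
```

```bash
python3 look.py w11;python3 - <<'E'
from h import *
go([.6014,-.2515,.22],-45)
c=robot.camera('scene'); save(c,'s11')
E
python3 crop.py s11 130 130 200 170 4 s11z
```

```text
t 20.4 pos [ 0.6032 -0.244   0.3413] psi -44.6 q [-0.56  0.48  1.25  0.    1.42  0.22] w 0.0115 F [-0.   0.1 -0.7] xax [-0.001  0.001 -1.   ]
t 20.4 pos [ 0.6033 -0.2441  0.3415] psi -44.6 q [-0.56  0.48  1.25  0.    1.42  0.22] w 0.0116 F [ 0.3  0.2 -1.1] xax [-0.  0. -1.]
shift [121.5   3.9   6.6] turn 0.4 (alt -179.6) rows>= 2.9
```

View pics/w11.png

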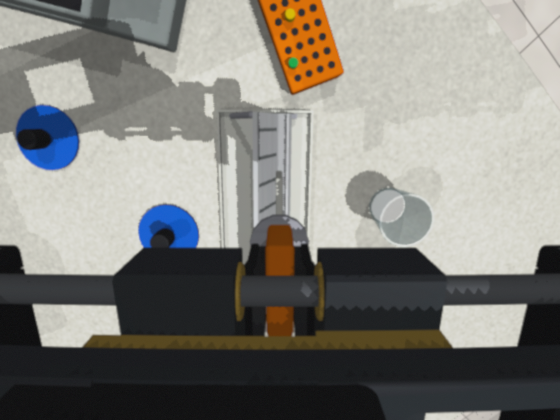

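View pics/s11z.png

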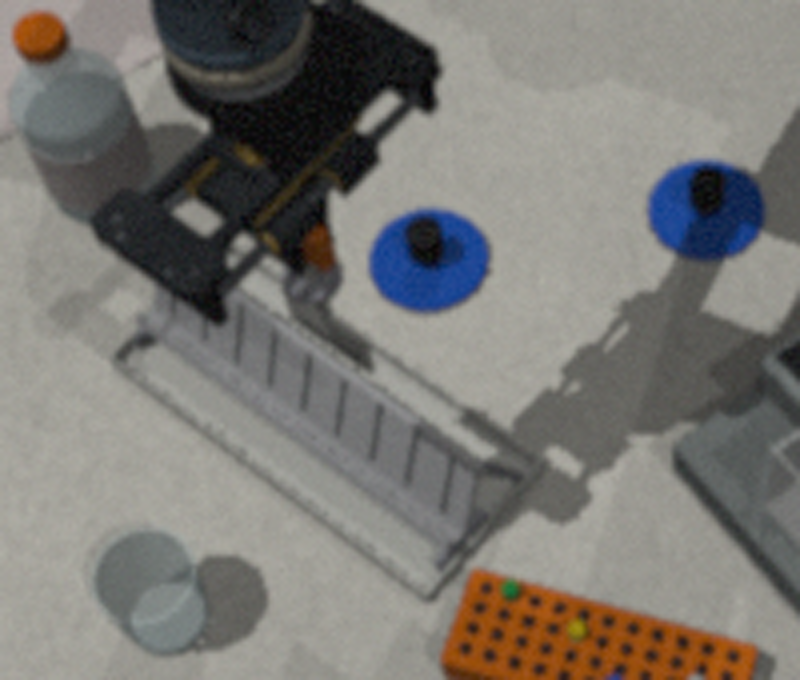

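```bash
python3 crop.py w11 210 100 110 140 5 w11z 1.2
```

```text
(no output)
```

View pics/w11z.png

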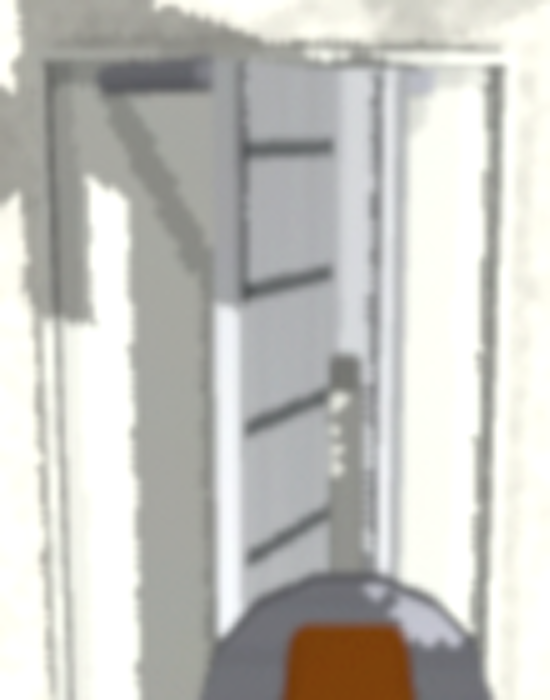

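```bash
python3 - <<'E'
from h import *
import pickle
c,o=pickle.load(open('w11.pkl','rb'))
Z=lambda u,v,z:toplane(c,[[210+u/5,100+v/5]],z,o)[0]
x=np.array([.707,-.707,0]);y=np.array([.707,.707,0]);O=np.array([.542,-.277,0])
for n,u,v,z in [('foot',332,100,.026),('foot',332,450,.026),('lipin',372,150,.031),('lipin',372,500,.031),('top',240,100,.09),('top',247,450,.09),('trayL',48,150,.003),('trayR',495,100,.003),('trayR',480,500,.003)]:
    p=Z(u,v,z); print(n,p.round(4),'rx',((p-O)@x).round(4),'ry',((p-O)@y).round(4))
p=o['position'];print('tcp rx',(p-O)@x,(p-O)@y)
E
```

```text
foot [ 0.6537 -0.1883  0.026 ] rx 0.0162 ry 0.1417
foot [ 0.5877 -0.2549  0.026 ] rx 0.0166 ry 0.0479
lipin [ 0.6522 -0.2047  0.031 ] rx 0.0268 ry 0.129
lipin [ 0.5864 -0.2719  0.031 ] rx 0.0278 ry 0.035
top [ 0.6389 -0.1745  0.09  ] rx -0.0039 ry 0.141
top [ 0.5827 -0.2321  0.09  ] rx -0.003 ry 0.0605
trayL [ 0.5879 -0.1418  0.003 ] rx -0.0631 ry 0.128
trayR [ 0.6858 -0.2196  0.003 ] rx 0.0611 ry 0.1422
trayR [ 0.6047 -0.299   0.003 ] rx 0.0599 ry 0.0288
tcp rx 0.019909986051117382 0.0665575957114278
```

Call:
move_arm --pt "1 40 3 0 0" --pt "1 75 3 0 0" --pt "1 105 3 0 0" --pt "1 130 3 0 0" --pt "1 145 3 0 0" --pt "1 150 3 0 0" --pt "1 150 3 0 0" --pt "1 150 3 0 0"

```text
time: 21.17
position: [0.6061, -0.2479, 0.1925]
tool_rot: [0.653, 0.272, -0.652, 0.273]
ft_force: [-0.2, 0.6, -1.2]
grip_width: 0.0116
```

```bash
python3 look.py w12;python3 - <<'E'
from h import *
o=robot.get_obs()
x=np.array([.707,-.707,0]);y=np.array([.707,.707,0]);O=np.array([.542,-.277,0]);p=o['position'];print('tcp rx',(p-O)@x,(p-O)@y)
c=robot.camera('scene'); save(c,'s12')
E
python3 crop.py s12 130 130 200 170 4 s12z 1.5
```

```text
t 21.2 pos [ 0.6061 -0.2479  0.1925] psi -44.7 q [-0.56  0.63  1.41  0.    1.11  0.22] w 0.0116 F [-0.2  0.6 -1.2] xax [ 0.001 -0.001 -1.   ]
tcp rx 0.02523878907776808 0.06595890017396183
```

View pics/w12.png

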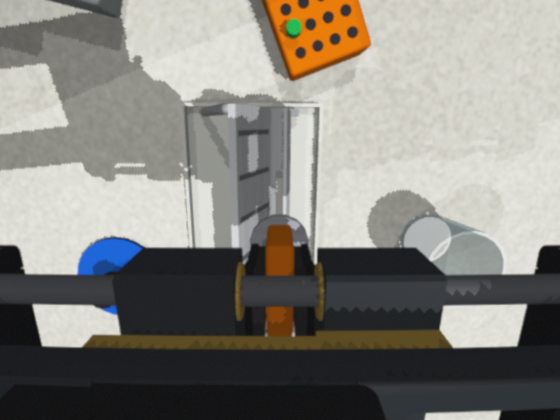

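View pics/s12z.png

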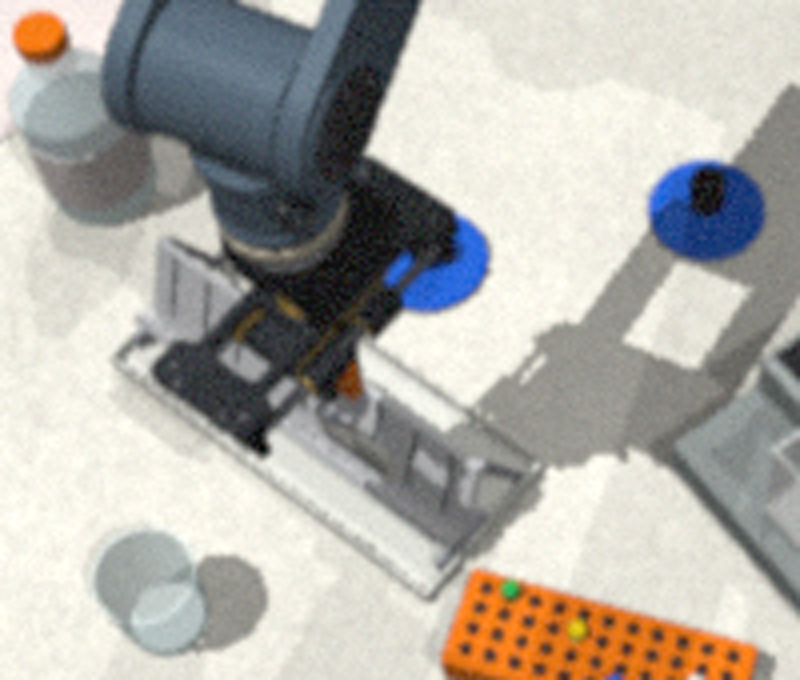

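```bash
python3 crop.py w12 180 95 145 140 5 w12z 1.2
```

```text
(no output)
```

View pics/w12z.png

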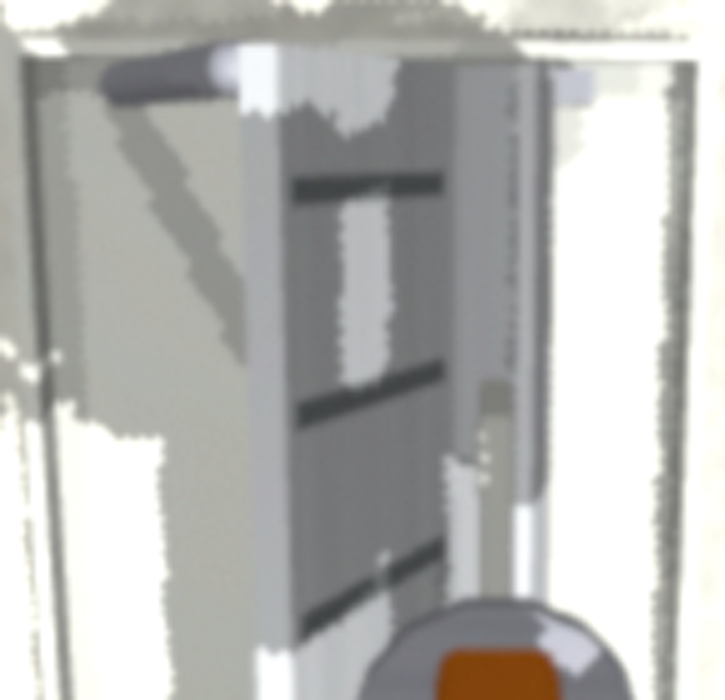

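```bash
python3 - <<'E'
from h import *
import pickle
c,o=pickle.load(open('w12.pkl','rb'))
Z=lambda u,v,z:toplane(c,[[180+u/5,95+v/5]],z,o)[0]
x=np.array([.707,-.707,0]);y=np.array([.707,.707,0]);O=np.array([.542,-.277,0])
for n,u,v,z in [('foot',452,150,.026),('foot',446,400,.026),('lipin',518,150,.031),('lipin',514,500,.031),('top',280,100,.09),('top',290,450,.09),('trayR',690,100,.003),('blade',497,500,.098),('blade',497,390,.06),('bladeL',482,500,.098),('bladeR',511,500,.098),('bladeend',495,385,.098)]:
    p=Z(u,v,z); print(n,p.round(4),'rx',((p-O)@x).round(4),'ry',((p-O)@y).round(4))
p=o['position'];print('tcp rx',(p-O)@x,(p-O)@y)
E
```

```text
foot [ 0.6504 -0.1937  0.026 ] rx 0.0178 ry 0.1355
foot [ 0.618  -0.2244  0.026 ] rx 0.0166 ry 0.0909
lipin [ 0.6586 -0.2019  0.031 ] rx 0.0294 ry 0.1356
lipin [ 0.6144 -0.2458  0.031 ] rx 0.0291 ry 0.0733
top [ 0.6395 -0.173   0.09  ] rx -0.0046 ry 0.1425
top [ 0.6048 -0.2079  0.09  ] rx -0.0044 ry 0.0932
trayR [ 0.6885 -0.2186  0.003 ] rx 0.0622 ry 0.1448
blade [ 0.6222 -0.2333  0.098 ] rx 0.0258 ry 0.0876
blade [ 0.6294 -0.2261  0.06  ] rx 0.0258 ry 0.0978
bladeL [ 0.6207 -0.2318  0.098 ] rx 0.0237 ry 0.0876
bladeR [ 0.6236 -0.2347  0.098 ] rx 0.0278 ry 0.0876
bladeend [ 0.6335 -0.2214  0.098 ] rx 0.0254 ry 0.104
tcp rx 0.024753763120320675 0.06594023558203406
```

Call:
move_arm --pt "1 10 -2.5 0 0" --pt "1 18 -2.5 0 0" --pt "1 24 -2.5 0 0" --pt "1 27 -2.5 0 0" --pt "1 27 -2.5 0 0" --pt "1 27 -2.5 0 0"

```text
time: 21.77
position: [0.6035, -0.2462, 0.164]
tool_rot: [-0.653, -0.272, 0.653, -0.272]
ft_force: [-0.2, 0.7, -1.6]
grip_width: 0.012
```

```bash
python3 look.py w13; python3 crop.py w13 150 95 175 140 4.5 w13z 1.2
```

```text
t 21.8 pos [ 0.6035 -0.2462  0.164 ] psi -44.8 q [-0.56  0.66  1.43  0.    1.05  0.22] w 0.0120 F [-0.2  0.7 -1.6] xax [-0.001  0.    -1.   ]
```

View pics/w13z.png

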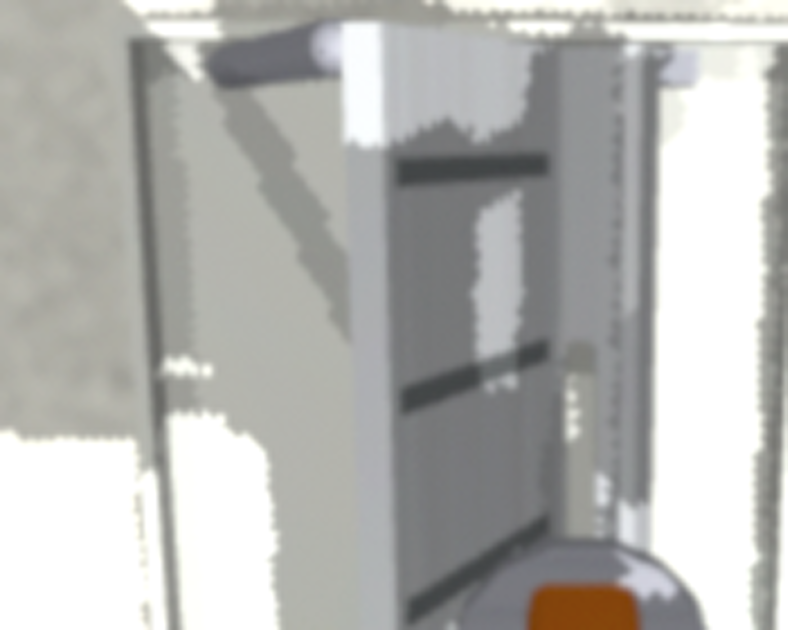

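Call:
move_arm --pt "1 2 0 0 0" --pt "1 2 0 0 0" --pt "0.3 2 0 0 0" --pt "0.3 2 0 0 0" --pt "0.3 2 0 0 0" --pt "0.3 2 0 0 0" --pt "0.3 2 0 0 0" --pt "0.3 2 0 0 0"

```text
time: 22.48
position: [0.6037, -0.2462, 0.1627]
tool_rot: [0.653, 0.272, -0.653, 0.272]
ft_force: [0.4, -0.3, 0.9]
grip_width: 0.0299
```

```bash
python3 look.py w14; python3 - <<'E'
from h import *
c=robot.camera('scene'); save(c,'s14')
E
python3 crop.py s14 130 130 200 170 4 s14z 1.5
```

```text
t 22.5 pos [ 0.6037 -0.2462  0.1627] psi -44.8 q [-0.56  0.66  1.44 -0.    1.04  0.22] w 0.0299 F [ 0.4 -0.3  0.9] xax [ 0. -0. -1.]
```

View pics/w14.png

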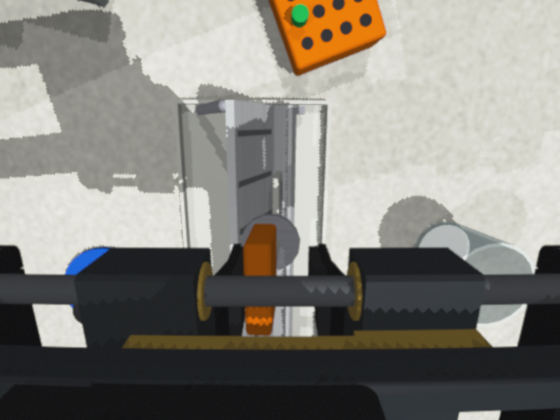

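View pics/s14z.png

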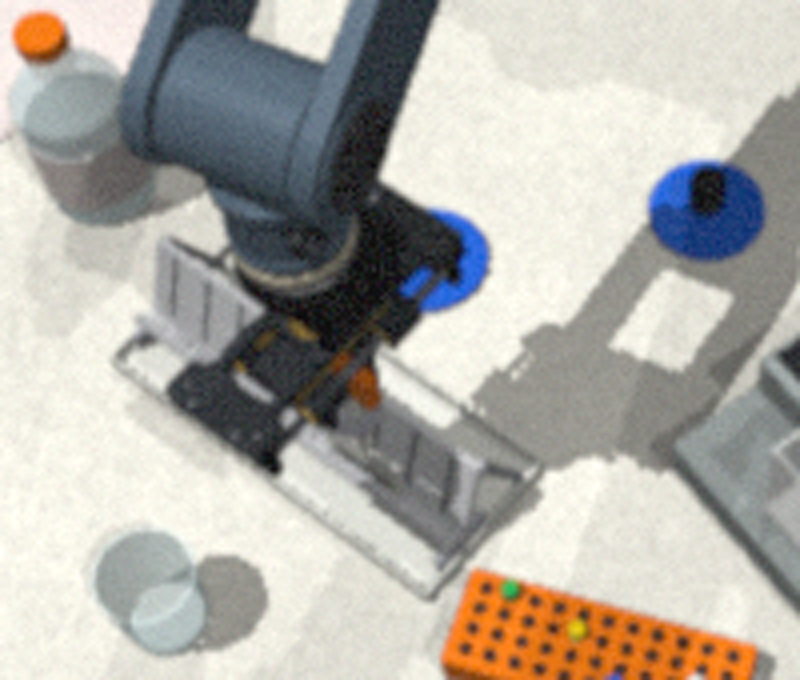

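Call:
move_arm --pt "0.3 2 -8 0 0" --pt "0.3 2 -16 0 0" --pt "0.3 2 -24 0 0" --pt "0.3 2 -32 0 0" --pt "0.3 2 -38 0 0" --pt "0.3 2 -44 0 0" --pt "0.3 2 -47 0 0" --pt "0.3 2 -47 0 0"

```text
time: 23.25
position: [0.5697, -0.2125, 0.1607]
tool_rot: [-0.653, -0.272, 0.653, -0.272]
ft_force: [-0.1, 0.5, 0.3]
grip_width: 0.0305
```

```bash
python3 look.py w15; python3 - <<'E'
from h import *
c=robot.camera('scene'); save(c,'s15')
E
python3 crop.py s15 130 130 200 170 4 s15z 1.5
```

```text
t 23.2 pos [ 0.5697 -0.2125  0.1607] psi -44.7 q [-0.54  0.61  1.55 -0.    0.98  0.24] w 0.0305 F [-0.1  0.5  0.3] xax [-0.  0. -1.]
```

View pics/w15.png

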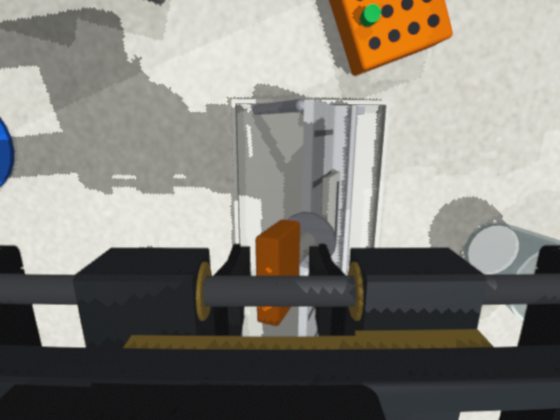

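View pics/s15z.png

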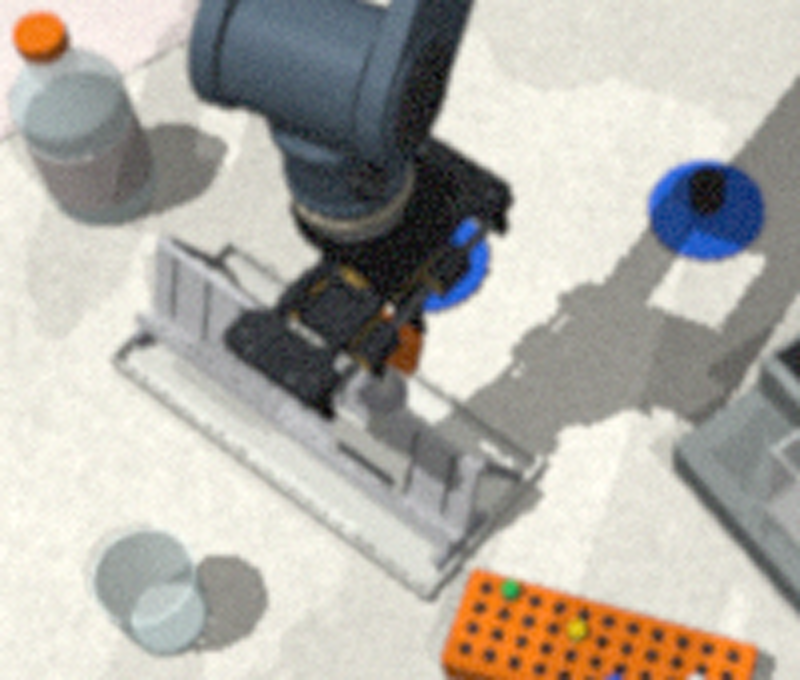

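Call:
move_arm --pt "-1 0 0 0 0" --pt "-1 0 0 0 0" --pt "-1 0 0 0 0" --pt "-1 0 0 0 0" --pt "-1 0 0 0 0" --pt "-1 0 0 0 0" --pt "-1 0 0 0 0" --pt "-1 0 0 0 0"

```text
time: 24.02
position: [0.5702, -0.2131, 0.1604]
tool_rot: [-0.653, -0.272, 0.653, -0.272]
ft_force: [-0.8, 0.2, 0.2]
grip_width: 0.0758
```

```bash
python3 look.py w16; python3 - <<'E'
from h import *
c=robot.camera('scene'); save(c,'s16')
E
python3 crop.py s16 130 130 200 170 4 s16z 1.5
```

```text
t 24.0 pos [ 0.5702 -0.2131  0.1604] psi -44.8 q [-0.54  0.61  1.55  0.    0.98  0.24] w 0.0758 F [-0.8  0.2  0.2] xax [-0.  0. -1.]
```

View pics/w16.png

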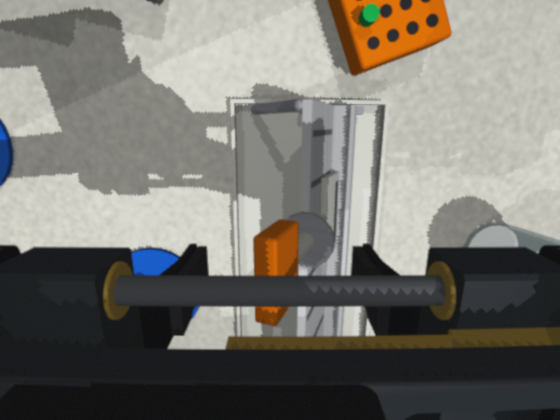

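View pics/s16z.png

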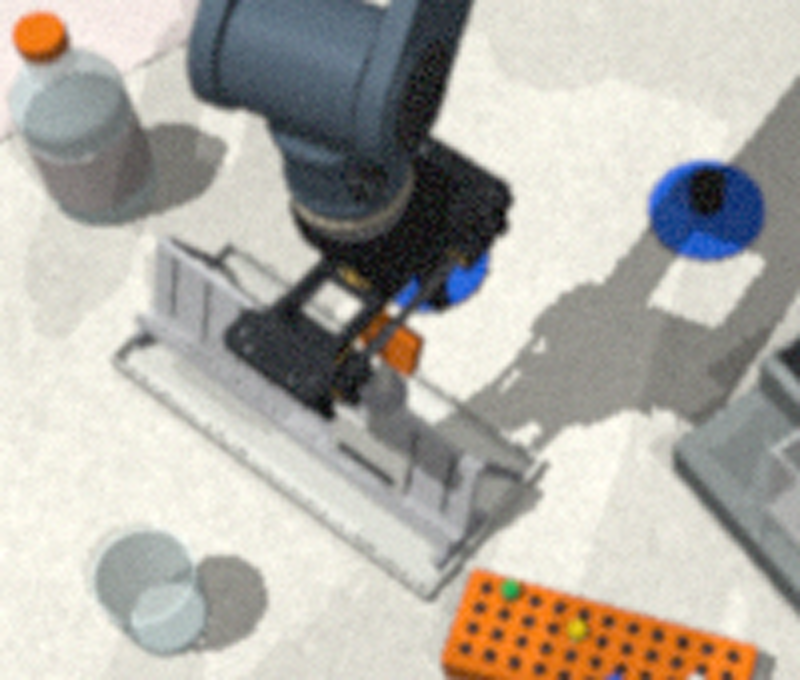

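Call:
move_arm --pt "-1 -20 0 0 0" --pt "-1 -45 0 0 0" --pt "-1 -85 0 0 0" --pt "-1 -125 0 0 0" --pt "-1 -165 0 0 0" --pt "-1 -200 0 0 0" --pt "-1 -200 0 0 0"

```text
time: 24.7
position: [0.5735, -0.2148, 0.3697]
tool_rot: [0.656, 0.267, -0.649, 0.277]
ft_force: [0.5, -0.4, 0.1]
grip_width: 0.087
```

```bash
python3 look.py w17; python3 - <<'E'
from h import *
c=robot.camera('scene'); save(c,'s17')
E
python3 crop.py s17 130 130 200 170 4 s17z 1.5; python3 crop.py w17 190 80 150 160 4 w17z
```

```text
t 24.7 pos [ 0.5735 -0.2148  0.3697] psi -44.8 q [-0.54  0.39  1.32  0.    1.41  0.24] w 0.0870 F [ 0.5 -0.4  0.1] xax [ 0.015 -0.009 -1.   ]
```

View pics/w17.png

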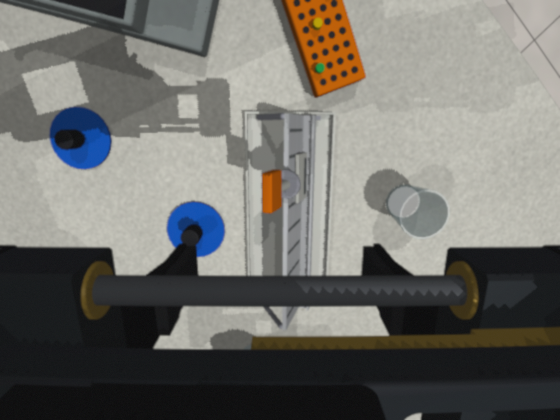

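View pics/s17z.png

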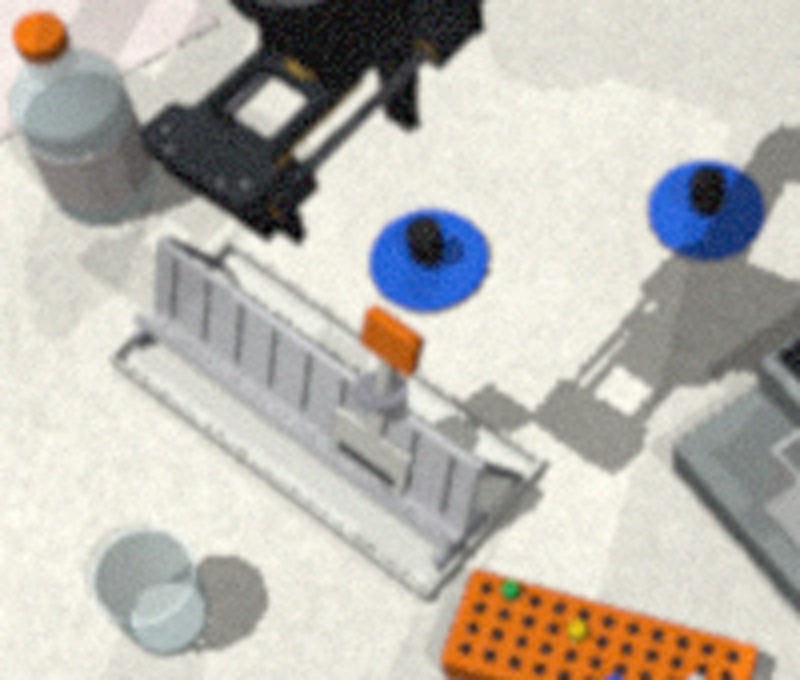

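```bash
python3 - <<'E'
from h import *
go([.698,.0975,.37],10)
E
```

```text
t 24.8 pos [ 0.5708 -0.2134  0.3627] psi -44.8 q [-0.54  0.4   1.33 -0.    1.41  0.24] w 0.0869 F [-0.2 -0.9  0.1] xax [ 0.004 -0.002 -1.   ]
shift [  -7.6 -128.6 -310.3] turn -54.8 (alt 125.2) rows>= 8.1
```

Call:
move_arm --pt "-1 -7 -128 -310 -55" --pt "-1 -7 -128 -310 -55" --pt "-1 -7 -128 -310 -55" --pt "-1 -7 -128 -310 -55" --pt "-1 -7 -128 -310 -55" --pt "-1 -7 -128 -310 -55" --pt "-1 -7 -128 -310 -55" --pt "-1 -7 -128 -310 -55"

```text
time: 25.47
position: [0.6963, 0.0972, 0.3646]
tool_rot: [0.451, 0.545, -0.453, 0.542]
ft_force: [1.5, -1.1, 0.0]
grip_width: 0.0868
```

```bash
python3 look.py w18; python3 - <<'E'
from h import *
go([.698,.0975,.37],10)
E
python3 crop.py w18 200 80 160 160 4 w18z
```

```text
t 25.5 pos [0.6963 0.0972 0.3646] psi 10.6 q [-0.02  0.55  1.06 -0.    1.54 -0.2 ] w 0.0868 F [ 1.5 -1.1  0. ] xax [-0.005 -0.    -1.   ]
t 25.5 pos [0.6985 0.1058 0.3642] psi 11.1 q [-0.01  0.56  1.05  0.01  1.53 -0.2 ] w 0.0869 F [3.  4.  1.4] xax [-0.001  0.008 -1.   ]
shift [-5.9 -2.   8. ] turn 1.1 (alt -178.9) rows>= 0.2
```

View pics/w18.png

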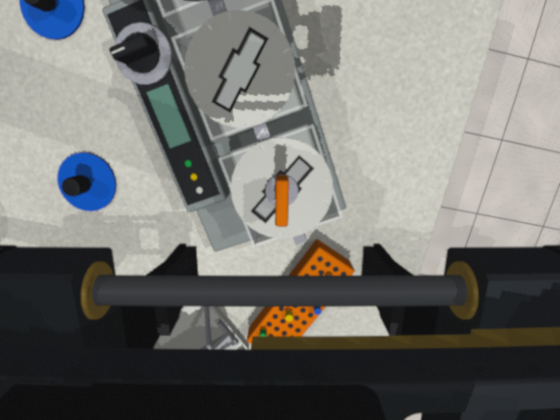

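View pics/w18z.png

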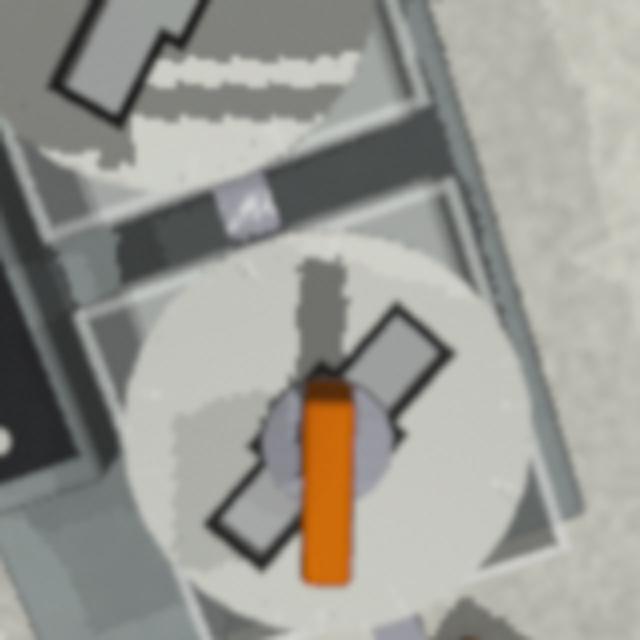

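Call:
move_arm --pt "-1 0 0 0 0" --pt "-1 0 0 0 0" --pt "-1 0 0 0 0"

```text
time: 25.77
position: [0.696, 0.0943, 0.3656]
tool_rot: [0.453, 0.543, -0.455, 0.541]
ft_force: [0.1, -0.0, -0.1]
grip_width: 0.0868
```

```bash
python3 look.py w19; python3 - <<'E'
from h import *
go([.698,.0975,.199],10.6)
import pickle
c,o=pickle.load(open('w19.pkl','rb'))
for r in robot.regions_of(robot.camera('wrist'),'paddle3_handle')[:2]: print(r['p'],r['bbox'])
E
python3 crop.py w19 200 80 160 160 4 w19z
```

```text
t 25.8 pos [0.696  0.0943 0.3656] psi 10.2 q [-0.02  0.55  1.06 -0.    1.54 -0.2 ] w 0.0868 F [ 0.1 -0.  -0.1] xax [-0.004 -0.001 -1.   ]
t 25.8 pos [0.6962 0.0937 0.3662] psi 10.1 q [-0.02  0.55  1.06 -0.    1.54 -0.2 ] w 0.0870 F [-0.5 -0.4  0.7] xax [-0.003 -0.    -1.   ]
shift [167.2   2.9  -3.4] turn -0.5 (alt 179.5) rows>= 4.0
0.93 [267.4, 166.9, 299.4, 221.2]
```

View pics/w19z.png

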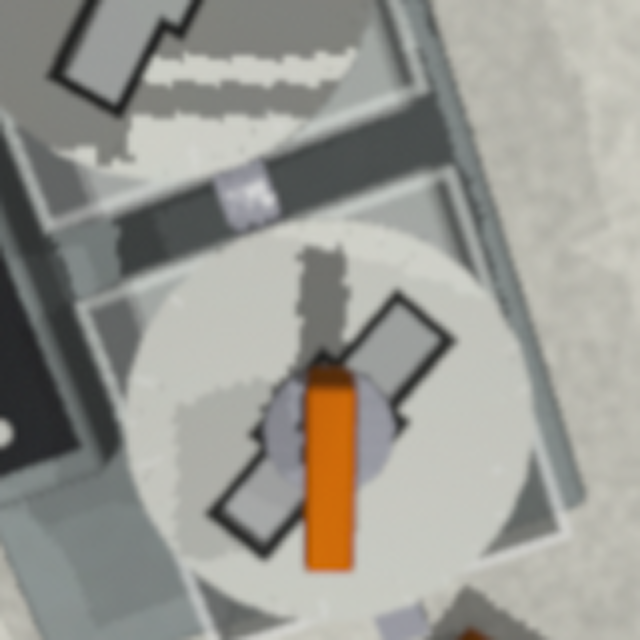

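```bash
python3 - <<'E'
from h import *
import pickle
c,o=pickle.load(open('w19.pkl','rb'))
ang=lambda a,b:np.degrees(np.arctan2(*(b-a)[1::-1]))
Z=lambda u,v,z:toplane(c,[[200+u/4,80+v/4]],z,o)[0]
P=[Z(*p,.209) for p in [(308,385),(352,385),(352,570),(308,570)]]
print('h3',np.mean(P,0),ang(P[3],P[0]),np.linalg.norm(P[0]-P[3]))
P=[Z(*p,.143) for p in [(397,292),(455,342),(265,557),(208,513)]]
print('slot3',np.mean(P,0),ang(P[3],P[0]),ang(P[2],P[1]),'lid',Z((122+532)/2,(218+622)/2,.143))
go([*np.mean(P,0)[:2],.199],ang(P[3],P[0]))
E
```

```text
h3 [0.69814033 0.09796421 0.209     ] 100.07231241356887 0.04293262334063157
slot3 [0.69850203 0.09718185 0.143     ] 59.84526431720181 59.54548793880373 lid [0.6974485  0.09936236 0.143     ]
t 25.9 pos [0.6965 0.0934 0.3671] psi 10.1 q [-0.03  0.55  1.06 -0.    1.54 -0.2 ] w 0.0864 F [-0.4  1.2 -0. ] xax [-0.001 -0.    -1.   ]
shift [168.1   2.8  -3.3] turn -49.8 (alt 130.2) rows>= 6.9
```

Call:
move_arm --newtons 25 --pt "-1 40 2 -3 0" --pt "-1 80 2 -3 0" --pt "-1 120 2 -3 0" --pt "-1 145 2 -3 0" --pt "-1 160 2 -3 0" --pt "-1 166 2 -3 0" --pt "1 166 2 -3 0" --pt "1 166 2 -3 0"

```text
time: 26.58
position: [0.699, 0.0976, 0.2025]
tool_rot: [0.454, 0.542, -0.453, 0.543]
ft_force: [-0.4, 0.2, 0.0]
grip_width: 0.0803
```

Call:
move_arm --pt "1 0 0 0 0" --pt "1 0 0 0 0" --pt "1 0 0 0 0" --pt "1 0 0 0 0" --pt "1 0 0 0 0" --pt "1 0 0 0 0" --pt "1 0 0 0 0" --pt "1 0 0 0 0"

```text
time: 27.25
position: [0.6983, 0.0985, 0.2014]
tool_rot: [0.453, 0.543, -0.453, 0.543]
ft_force: [1.1, 0.3, 0.1]
grip_width: 0.0282
```

Call:
move_arm --pt "1 0 0 0 0" --pt "1 0 0 0 0" --pt "1 0 0 0 0" --pt "1 0 0 0 0"

```text
time: 27.58
position: [0.6982, 0.0985, 0.2013]
tool_rot: [0.453, 0.543, -0.454, 0.542]
ft_force: [0.3, -0.0, -0.4]
grip_width: 0.0116
```

```bash
python3 - <<'E'
from h import *
go([.698,.0975,.199],-30.2)
E
```

```text
t 27.6 pos [0.6982 0.0985 0.2013] psi 10.2 q [-0.02  0.69  1.25 -0.    1.2  -0.2 ] w 0.0116 F [ 0.3 -0.  -0.4] xax [-0.  0. -1.]
shift [ 2.3 -0.3  0.9] turn 40.4 (alt -139.6) rows>= 5.6
```

Call:
move_arm --newtons 35 --pt "1 0 0 1 7" --pt "1 0 0 1 14" --pt "1 0 0 1 21" --pt "1 0 0 1 28" --pt "1 0 0 1 35" --pt "1 0 0 1 40.4" --pt "1 0 0 1 40.4" --pt "1 0 0 1 40.4"

```text
time: 28.25
position: [0.6984, 0.0975, 0.2013]
tool_rot: [-0.612, -0.353, 0.613, -0.353]
ft_force: [0.1, 0.3, -0.1]
grip_width: 0.012
```

Call:
move_arm --pt "1 -10 0 0 0" --pt "1 -20 0 0 0" --pt "1 -30 0 0 0" --pt "1 -36 0 0 0" --pt "1 -36 0 0 0"

```text
time: 28.67
position: [0.6999, 0.0975, 0.2406]
tool_rot: [0.614, 0.352, -0.611, 0.354]
ft_force: [-0.1, 0.8, -0.8]
grip_width: 0.0118
```

```bash
python3 look.py w20
```

```text
t 28.7 pos [0.6999 0.0975 0.2406] psi -30.1 q [-0.02  0.65  1.22  0.    1.27  0.51] w 0.0118 F [-0.1  0.8 -0.8] xax [ 0.005 -0.    -1.   ]
```

View pics/w20.png

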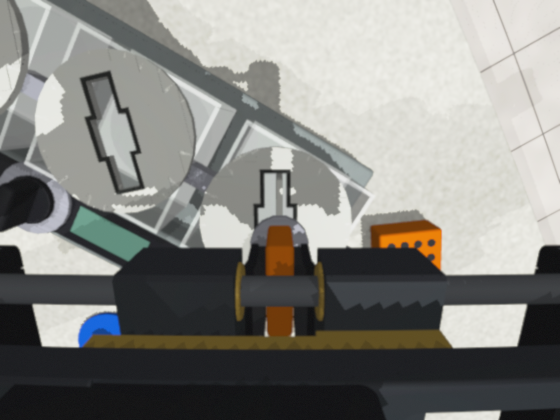

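Aligned with the slot (slot at columns 260–290, handle at 280). Lift on.

Call:
move_arm --pt "1 -12 -0.5 0 0" --pt "1 -24 -0.5 0 0" --pt "1 -36 -0.5 0 0" --pt "1 -48 -0.5 0 0" --pt "1 -60 -0.5 0 0" --pt "1 -75 -0.5 0 0" --pt "1 -95 -0.5 0 0" --pt "1 -100 -0.5 0 0"

```text
time: 29.38
position: [0.6996, 0.0978, 0.3423]
tool_rot: [0.615, 0.351, -0.611, 0.354]
ft_force: [0.5, 0.2, -0.3]
grip_width: 0.0119
```

```bash
python3 look.py w21;python3 - <<'E'
from h import *
x=np.array([.707,-.707]);y=np.array([.707,.707]);O=np.array([.542,-.277])
t=O+.0225*x-.035*y; print(t)
go([*t,.34],-45)
E
```

```text
t 29.4 pos [0.6996 0.0978 0.3423] psi -30.2 q [-0.02  0.57  1.09  0.    1.48  0.51] w 0.0119 F [ 0.5  0.2 -0.3] xax [ 0.007 -0.    -1.   ]
[ 0.5331625 -0.3176525]
t 29.4 pos [0.6997 0.0978 0.342 ] psi -30.2 q [-0.02  0.57  1.09  0.    1.48  0.51] w 0.0119 F [ 0.9 -0.2 -0.3] xax [ 0.008 -0.    -1.   ]
shift [  0.8  64.8 442.8] turn 14.8 (alt -165.2) rows>= 10.7
```

View pics/w21.png

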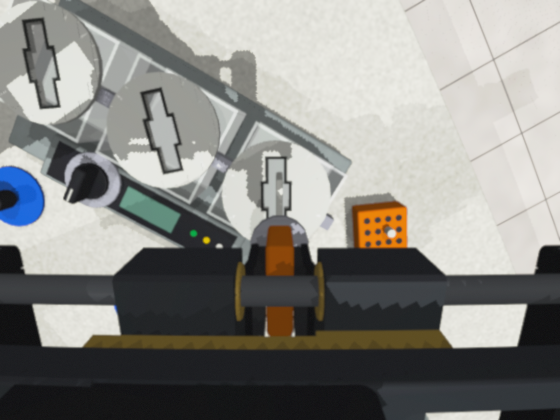

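Call:
move_arm --pt "1 -5 32 221 7" --pt "1 -5 32 221 7" --pt "1 -5 32 221 7" --pt "1 -5 32 221 7" --pt "1 -5 32 221 7" --pt "1 -5 32 221 7" --pt "1 -5 32 221 7" --pt "1 -5 32 221 7"

```text
time: 30.1
position: [0.6143, -0.1099, 0.3421]
tool_rot: [0.634, 0.314, -0.634, 0.313]
ft_force: [0.5, 1.0, -1.2]
grip_width: 0.0117
```

```bash
python3 - <<'E'
from h import *
go([.533,-.3176,.34],-45)
E
```

```text
t 30.1 pos [ 0.6143 -0.1099  0.3421] psi -37.3 q [-0.36  0.44  1.32  0.    1.39  0.29] w 0.0117 F [ 0.5  1.  -1.2] xax [-0.     0.001 -1.   ]
shift [  1.9  61.2 214.5] turn 7.7 (alt -172.3) rows>= 5.3
```

Call:
move_arm --pt "1 0 61 214 7.7" --pt "1 0 61 214 7.7" --pt "1 0 61 214 7.7" --pt "1 0 61 214 7.7" --pt "1 0 61 214 7.7" --pt "1 0 61 214 7.7" --pt "1 0 61 214 7.7" --pt "1 0 61 214 7.7"

```text
time: 30.77
position: [0.5346, -0.3158, 0.3419]
tool_rot: [0.653, 0.272, -0.653, 0.271]
ft_force: [0.3, 1.2, -0.4]
grip_width: 0.0117
```

Call:
move_arm --pt "1 0 0 0 0" --pt "1 0 0 0 0" --pt "1 0 0 0 0"

```text
time: 31.02
position: [0.5349, -0.3148, 0.3425]
tool_rot: [0.653, 0.272, -0.652, 0.272]
ft_force: [-0.1, -0.4, -1.4]
grip_width: 0.0116
```

```bash
python3 - <<'E'
from h import *
x=np.array([.707,-.707,0]);y=np.array([.707,.707,0]);O=np.array([.542,-.277,0]);p=robot.get_obs()['position'];print('tcp rx',(p-O)@x,(p-O)@y)
t=(O+.0225*x-.033*y)[:2]
go([*t,.194],-44.8)
E
```

```text
tcp rx 0.02168960337337978 -0.03178106483882999
t 31.0 pos [ 0.5349 -0.3148  0.3425] psi -44.7 q [-0.71  0.43  1.32  0.    1.38  0.07] w 0.0116 F [-0.1 -0.4 -1.4] xax [ 0.  0. -1.]
shift [148.5   0.8   1.3] turn 0.1 (alt -179.9) rows>= 3.6
```

Call:
move_arm --pt "1 40 0 0 0" --pt "1 75 0 0 0" --pt "1 105 0 0 0" --pt "1 130 0 0 0" --pt "1 145 0 0 0" --pt "1 148 0 0 0" --pt "1 148 0 0 0" --pt "1 148 0 0 0"

```text
time: 31.68
position: [0.535, -0.3167, 0.1955]
tool_rot: [0.653, 0.271, -0.652, 0.272]
ft_force: [0.4, -1.0, -0.2]
grip_width: 0.0116
```

```bash
python3 look.py w22; python3 crop.py w22 180 95 145 140 5 w22z 1.2;python3 - <<'E'
from h import *
x=np.array([.707,-.707,0]);y=np.array([.707,.707,0]);O=np.array([.542,-.277,0]);p=robot.get_obs()['position'];print('tcp rx',(p-O)@x,(p-O)@y)
E
```

```text
t 31.7 pos [ 0.535  -0.3167  0.1955] psi -44.8 q [-0.71  0.58  1.49  0.    1.06  0.07] w 0.0116 F [ 0.4 -1.  -0.2] xax [ 0.002 -0.001 -1.   ]
tcp rx 0.023504323078061558 -0.03319035497155813
```

View pics/w22z.png

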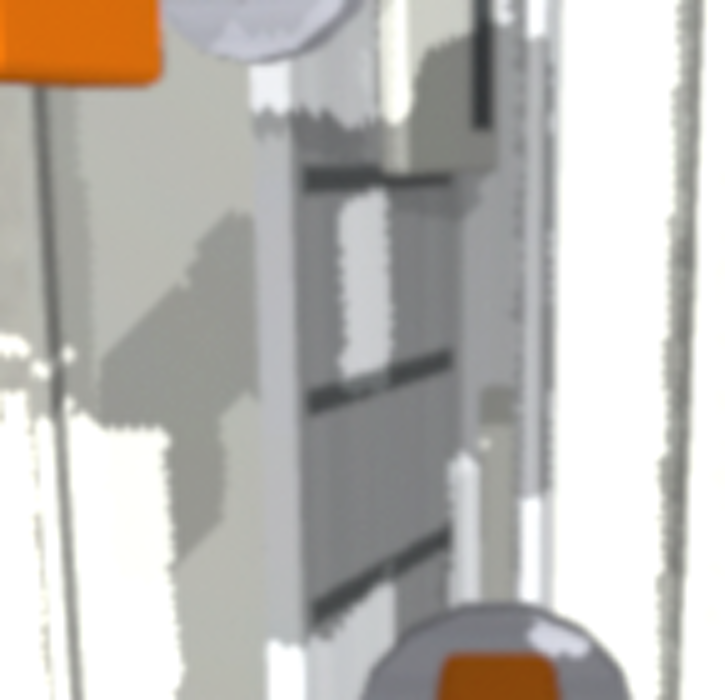

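Call:
move_arm --pt "1 10 -2 0 0" --pt "1 18 -2 0 0" --pt "1 24 -2 0 0" --pt "1 28 -2 0 0" --pt "1 30 -2 0 0" --pt "1 30 -2 0 0"

```text
time: 32.23
position: [0.5323, -0.3153, 0.1639]
tool_rot: [-0.653, -0.272, 0.653, -0.271]
ft_force: [0.3, 0.8, -0.9]
grip_width: 0.0121
```

```bash
python3 look.py w23; python3 crop.py w23 180 95 145 140 5 w23z 1.2
```

```text
t 32.2 pos [ 0.5323 -0.3153  0.1639] psi -44.9 q [-0.72  0.62  1.52  0.    1.    0.07] w 0.0121 F [ 0.3  0.8 -0.9] xax [-0.001  0.001 -1.   ]
```

View pics/w23z.png

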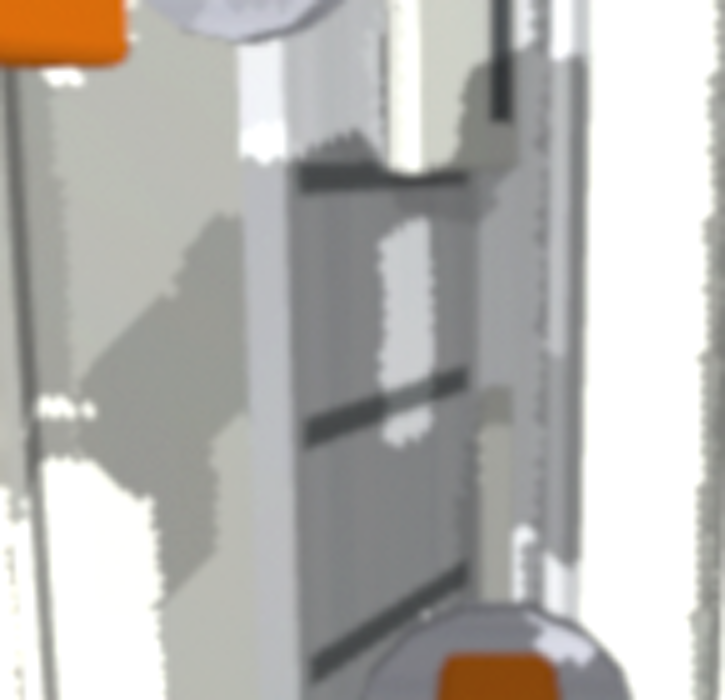

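Call:
move_arm --pt "1 1 0 0 0" --pt "0.3 1 0 0 0" --pt "0.3 1 0 0 0" --pt "0.3 1 0 0 0" --pt "0.3 1 0 0 0" --pt "0.3 1 0 0 0" --pt "0.3 1 0 0 0" --pt "0.3 1 -4 0 0"

```text
time: 32.95
position: [0.5302, -0.3131, 0.1636]
tool_rot: [0.653, 0.271, -0.653, 0.272]
ft_force: [-0.4, 0.0, 0.2]
grip_width: 0.0302
```

Call:
move_arm --pt "0.3 2 -6 0 0" --pt "0.3 2 -13 0 0" --pt "0.3 2 -20 0 0" --pt "0.3 2 -28 0 0" --pt "0.3 2 -34 0 0" --pt "0.3 2 -40 0 0" --pt "0.3 2 -44 0 0" --pt "0.3 2 -44 0 0"

```text
time: 33.62
position: [0.4977, -0.2807, 0.1615]
tool_rot: [-0.653, -0.272, 0.653, -0.271]
ft_force: [-0.2, 0.9, 0.4]
grip_width: 0.0307
```

```bash
python3 look.py w24
```

```text
t 33.6 pos [ 0.4977 -0.2807  0.1615] psi -44.9 q [-0.71  0.57  1.65 -0.    0.92  0.07] w 0.0307 F [-0.2  0.9  0.4] xax [-0.001  0.001 -1.   ]
```

View pics/w24.png

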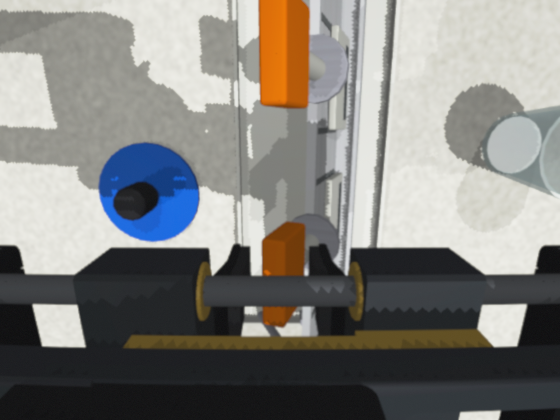

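Both handles line up (columns ~265–305). Open fully and lift.

Call:
move_arm --pt "-1 0 0 0 0" --pt "-1 0 0 0 0" --pt "-1 0 0 0 0" --pt "-1 0 0 0 0" --pt "-1 0 0 0 0" --pt "-1 0 0 0 0" --pt "-1 0 0 0 0" --pt "-1 0 0 0 0"

```text
time: 34.33
position: [0.4985, -0.2815, 0.1614]
tool_rot: [-0.653, -0.271, 0.653, -0.271]
ft_force: [-0.0, -0.9, 0.8]
grip_width: 0.0762
```

Call:
move_arm --pt "-1 -20 0 0 0" --pt "-1 -45 0 0 0" --pt "-1 -85 0 0 0" --pt "-1 -125 0 0 0" --pt "-1 -165 0 0 0" --pt "-1 -200 0 0 0" --pt "-1 -200 0 0 0" --pt "-1 -200 0 0 0"

```text
time: 35.0
position: [0.4994, -0.2822, 0.3643]
tool_rot: [0.654, 0.269, -0.652, 0.273]
ft_force: [-0.4, 0.4, -0.8]
grip_width: 0.0867
```

```bash
python3 look.py w25; python3 - <<'E'
from h import *
c=robot.camera('scene'); save(c,'s25');c=robot.camera('top'); save(c,'t25')
for r in robot.regions_of(c,'cover1_knob'):
    if r['p']<.3: continue
    ys,xs=np.nonzero(r['pixels']);print(r['p'],r['bbox'],toplane(c,[[xs.mean(),ys.mean()]],.006))
E
python3 crop.py s25 130 130 200 170 4 s25z 1.5
```

```text
t 35.0 pos [ 0.4994 -0.2822  0.3643] psi -44.9 q [-0.71  0.34  1.41 -0.    1.38  0.07] w 0.0867 F [-0.4  0.4 -0.8] xax [ 0.005 -0.004 -1.   ]
0.77 [170.2, 266.0, 198.7, 294.8] [[0.33967964 0.26707184 0.006     ]]
0.52 [262.9, 128.0, 324.9, 171.2] [[ 0.76409834 -0.0997762   0.006     ]]
```

View pics/w25.png

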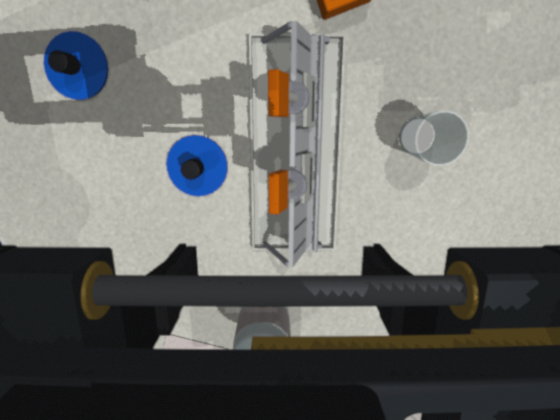

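View pics/s25z.png

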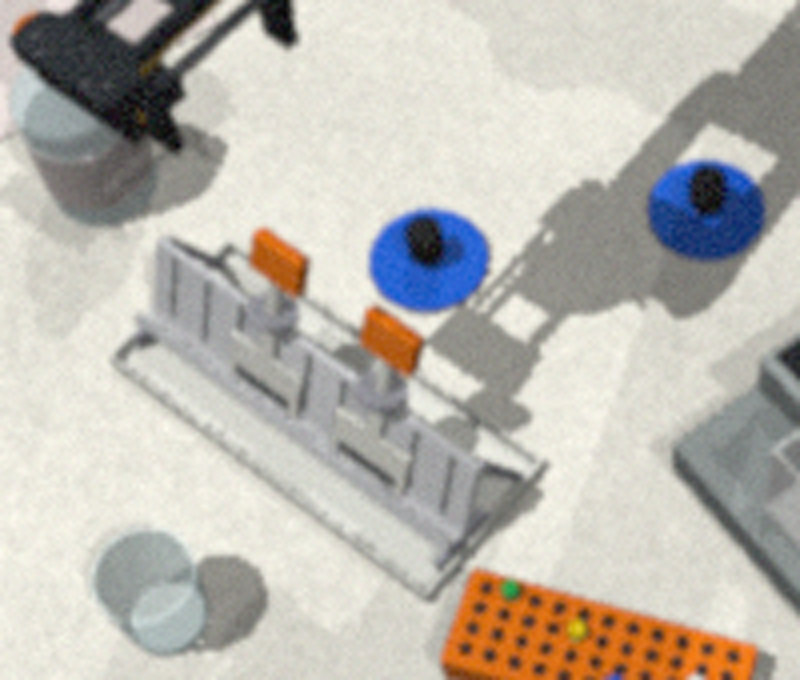

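View pics/t25.png

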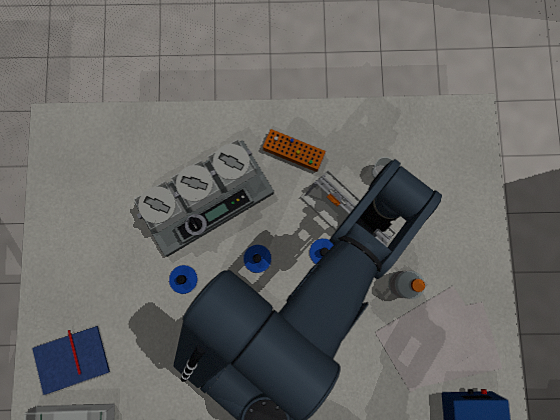

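```bash
cat > cov.py <<'E'
import sys,pickle
from h import *
def covers(c,o):
    hsv=cv2.cvtColor(c['image'],cv2.COLOR_RGB2HSV)
    m=((hsv[...,0]>100)&(hsv[...,0]<130)&(hsv[...,1]>150)).astype(np.uint8)
    m=cv2.morphologyEx(m,cv2.MORPH_CLOSE,np.ones((5,5)))
    cs,_=cv2.findContours(m,cv2.RETR_EXTERNAL,cv2.CHAIN_APPROX_NONE)
    for k in cs:
        if cv2.contourArea(k)<500: continue
        h=cv2.convexHull(k).reshape(-1,2).astype(float)
        p=toplane(c,h,.005,o)[:,:2]
        (cx,cy),r=cv2.minEnclosingCircle(p.astype(np.float32))
        e=cv2.fitEllipse(cv2.convexHull(k)) if len(h)>5 else None
        print('cover', (round(cx,4),round(cy,4)),'r',round(r,4),'ellipse ctr->',toplane(c,[e[0]],.005,o)[0].round(4),'px',np.round(e[0]))
if __name__=='__main__':
    c,o=pickle.load(open(sys.argv[1]+'.pkl','rb')); covers(c,o)
E
python3 cov.py w25; python3 crop.py w25 230 20 120 230 2.6 w25z; python3 - <<'E'
from h import *
import pickle
c,o=pickle.load(open('w25.pkl','rb'))
x=np.array([.707,-.707,0]);y=np.array([.707,.707,0]);O=np.array([.541,-.2765,0])
for P in [(0.023,.066),(.023,-.033)]:
  # predicted flush handle corners of top face: centre (-.023,ry,.147)
  t=np.radians(20); ez=np.array([-np.sin(t),0,np.cos(t)]);ex=np.array([np.cos(t),0,np.sin(t)])
  for s in [(.006,.022),(.006,-.022),(-.006,-.022),(-.006,.022)]:
    q=np.array([-.023,P[1],.147])+.016*ez+s[0]*ex+np.array([0,s[1],0])
    w=O+q[0]*x+q[1]*y+np.array([0,0,q[2]]); print(proj(c,w,o).round(1))
E
```

```text
cover (0.421, -0.1902) r 0.0448 ellipse ctr-> [ 0.4217 -0.1897  0.005 ] px [197. 165.]
cover (0.4051, 0.0264) r 0.0456 ellipse ctr-> [0.4059 0.0267 0.005 ] px [75. 65.]
[[280.   68.7]]
[[279.9 116.6]]
[[268.4 116.7]]
[[268.2  69.4]]
[[279.7 172.5]]
[[279.6 214.2]]
[[269.  213.1]]
[[268.7 171.9]]
```

```bash
python3 crop.py w25 250 60 60 170 4 w25z
```

```text
(no output)
```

View pics/w25z.png

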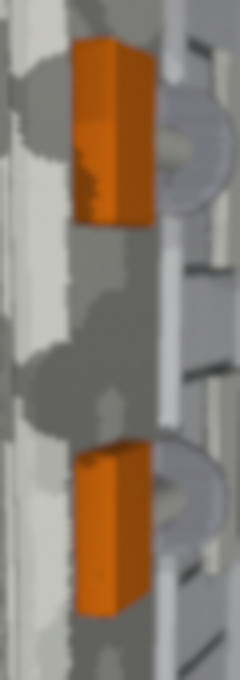

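```bash
python3 - <<'E'
from h import *
go([.4215,-.190,.25],45)
E
```

```text
t 35.2 pos [ 0.4977 -0.2809  0.3595] psi -44.9 q [-0.71  0.35  1.42 -0.    1.38  0.07] w 0.0871 F [-0.1 -0.1 -0.8] xax [-0.003  0.003 -1.   ]
shift [ 109.9 -117.6  -10.7] turn -89.9 (alt 90.1) rows>= 12.6
```

Call:
move_arm --pt "-1 30 -117 -11 -90" --pt "-1 60 -117 -11 -90" --pt "-1 90 -117 -11 -90" --pt "-1 110 -117 -11 -90" --pt "-1 110 -117 -11 -90" --pt "-1 110 -117 -11 -90" --pt "-1 110 -117 -11 -90" --pt "-1 110 -117 -11 -90"

```text
time: 35.87
position: [0.4224, -0.1903, 0.2497]
tool_rot: [0.441, 0.554, -0.441, 0.551]
ft_force: [-0.3, 0.4, -0.1]
grip_width: 0.087
```

Call:
move_arm --pt "-1 0 0 0 -33" --pt "-1 0 0 0 -33" --pt "-1 0 0 0 -33" --pt "-1 0 0 0 -33" --pt "-1 0 0 0 -33" --pt "-1 0 0 0 -33" --pt "-1 0 0 0 -33"

```text
time: 36.45
position: [0.4228, -0.1907, 0.2504]
tool_rot: [0.269, 0.655, -0.269, 0.653]
ft_force: [0.9, 0.7, -0.8]
grip_width: 0.0869
```

```bash
python3 look.py w26; python3 cov.py w26; python3 - <<'E'
from h import *
go([.4215,-.190,.04],45)
E
```

```text
t 36.5 pos [ 0.4228 -0.1907  0.2504] psi 45.3 q [-0.67  0.31  1.82  0.    1.02 -1.46] w 0.0869 F [ 0.9  0.7 -0.8] xax [-0.002  0.002 -1.   ]
cover (0.4203, -0.1899) r 0.0451 ellipse ctr-> [ 0.4193 -0.189   0.005 ] px [278. 183.]
cover (0.4043, 0.0269) r 0.0459 ellipse ctr-> [0.4033 0.0274 0.005 ] px [413.  31.]
t 36.5 pos [ 0.4229 -0.1908  0.2506] psi 45.3 q [-0.67  0.31  1.82  0.    1.02 -1.46] w 0.0870 F [ 0.3  0.6 -0. ] xax [-0.002  0.001 -1.   ]
shift [210.6  -0.4  -1.1] turn 0.3 (alt -179.7) rows>= 5.1
```

View pics/w26.png

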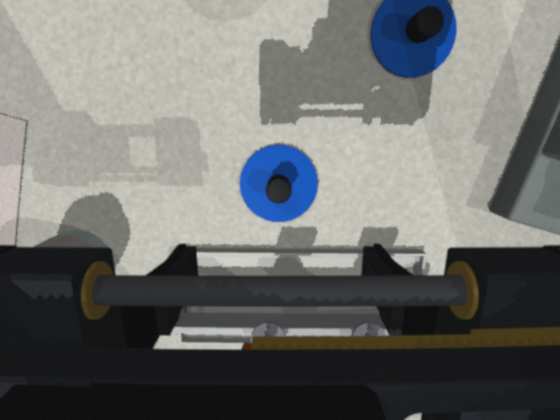

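Call:
move_arm --newtons 25 --pt "-1 40 -0.5 -2 0" --pt "-1 80 -0.5 -2 0" --pt "-1 120 -0.5 -2 0" --pt "-1 160 -0.5 -2 0" --pt "-1 190 -0.5 -2 0" --pt "-1 204 -0.5 -2 0" --pt "-1 209 -0.5 -2 0" --pt "-1 209 -0.5 -2 0"

```text
time: 37.17
position: [0.4209, -0.1897, 0.0411]
tool_rot: [0.269, 0.655, -0.268, 0.653]
ft_force: [-0.4, -0.3, 0.3]
grip_width: 0.0873
```

Call:
move_arm --pt "1 0 0 0 0" --pt "1 0 0 0 0" --pt "1 0 0 0 0" --pt "1 0 0 0 0" --pt "1 0 0 0 0" --pt "1 0 0 0 0" --pt "1 0 0 0 0" --pt "1 0 0 0 0"

```text
time: 37.83
position: [0.4216, -0.1902, 0.0426]
tool_rot: [0.268, 0.654, -0.268, 0.654]
ft_force: [-0.5, -0.8, -0.4]
grip_width: 0.0417
```

Call:
move_arm --pt "1 0 0 0 0" --pt "1 0 0 0 0" --pt "1 0 0 0 0"

```text
time: 38.08
position: [0.4215, -0.1901, 0.0424]
tool_rot: [0.268, 0.654, -0.268, 0.654]
ft_force: [0.6, 0.3, 0.5]
grip_width: 0.0271
```

```bash
python3 look.py w27; python3 cov.py w27
```

```text
t 38.1 pos [ 0.4215 -0.1901  0.0424] psi 45.4 q [-0.67  0.7   1.99 -0.    0.46 -1.46] w 0.0271 F [0.6 0.3 0.5] xax [-0.  0. -1.]
cover (0.4483, -0.2165) r 0.0196 ellipse ctr-> [ 0.4477 -0.2162  0.005 ] px [279. 311.]
cover (0.4186, -0.1877) r 0.0449 ellipse ctr-> [ 0.4137 -0.1829  0.005 ] px [279. 235.]
cover (0.4201, -0.0149) r 0.0148 ellipse ctr-> [ 0.4178 -0.0114  0.005 ] px [537.   4.]
```

View pics/w27.png

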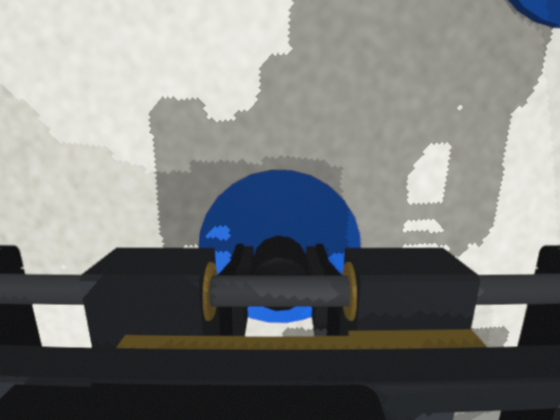

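Call:
move_arm --newtons 35 --pt "1 -20 0 0 0" --pt "1 -60 0 0 0" --pt "1 -100 0 0 0" --pt "1 -140 0 0 0" --pt "1 -180 0 0 0" --pt "1 -220 0 0 0" --pt "1 -230 0 0 0"

```text
time: 38.72
position: [0.4238, -0.1917, 0.2783]
tool_rot: [0.267, 0.65, -0.269, 0.658]
ft_force: [1.2, -0.2, -0.8]
grip_width: 0.0271
```

```bash
python3 - <<'E'
from h import *
go([.699,.0965,.27],45.3)
E
```

```text
t 38.7 pos [ 0.4238 -0.1917  0.2783] psi 45.4 q [-0.67  0.27  1.79  0.    1.08 -1.46] w 0.0271 F [ 1.2 -0.2 -0.8] xax [ 0.009 -0.007 -1.   ]
shift [  8.7 398.4  -6.2] turn 0.1 (alt -179.9) rows>= 9.6
```

Call:
move_arm --pt "1 0 30 -2 0" --pt "1 0 300 -4 0" --pt "1 0 300 -4 0" --pt "1 0 300 -4 0" --pt "1 0 300 -4 0" --pt "1 0 300 -4 0" --pt "1 0 300 -4 0" --pt "1 0 300 -4 0"

```text
time: 39.38
position: [0.6317, 0.0303, 0.2718]
tool_rot: [0.268, 0.654, -0.266, 0.655]
ft_force: [-0.1, -0.6, -0.5]
grip_width: 0.0273
```

```bash
python3 - <<'E'
from h import *
go([.699,.0965,.27],45.3)
E
```

```text
t 39.4 pos [0.6317 0.0303 0.2718] psi 45.6 q [-0.13  0.51  1.39  0.    1.24 -0.93] w 0.0273 F [-0.1 -0.6 -0.5] xax [ 0.002  0.002 -1.   ]
shift [ 2.  94.3  1.7] turn 0.3 (alt -179.7) rows>= 2.3
```

Call:
move_arm --pt "1 2 30 1.5 0" --pt "1 2 60 1.5 0" --pt "1 2 85 1.5 0" --pt "1 2 94 1.5 0" --pt "1 2 94 1.5 0" --pt "1 2 94 1.5 0" --pt "1 2 94 1.5 0" --pt "1 2 94 1.5 0"

```text
time: 40.05
position: [0.6953, 0.091, 0.2705]
tool_rot: [0.268, 0.654, -0.269, 0.654]
ft_force: [0.1, -0.1, -0.7]
grip_width: 0.0274
```

```bash
python3 look.py w28; python3 - <<'E'
from h import *
go([.699,.0965,.1875],45.3)
E
```

```text
t 40.0 pos [0.6953 0.091  0.2705] psi 45.3 q [-0.03  0.61  1.19 -0.    1.33 -0.82] w 0.0274 F [ 0.1 -0.1 -0.7] xax [-0.001 -0.    -1.   ]
t 40.1 pos [0.6955 0.091  0.2706] psi 45.3 q [-0.03  0.61  1.19 -0.    1.33 -0.82] w 0.0270 F [-0.6  0.  -0.4] xax [-0.001 -0.    -1.   ]
shift [83.1  6.4 -1.3] turn 0.0 (alt -180.0) rows>= 2.0
```

View pics/w28.png

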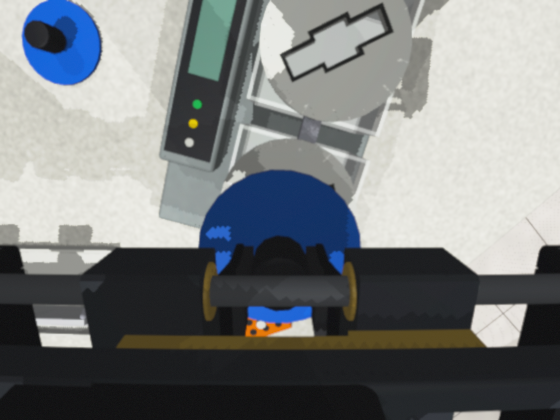

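Call:
move_arm --pt "1 25 6.4 -1.3 0" --pt "1 50 6.4 -1.3 0" --pt "1 68 6.4 -1.3 0" --pt "1 76 6.4 -1.3 0" --pt "1 80 6.4 -1.3 0" --pt "1 80 6.4 -1.3 0" --pt "1 80 6.4 -1.3 0"

```text
time: 40.68
position: [0.7006, 0.0974, 0.1917]
tool_rot: [0.269, 0.654, -0.268, 0.655]
ft_force: [-0.0, 0.1, -0.7]
grip_width: 0.0273
```

```bash
python3 look.py w29; python3 - <<'E'
from h import *
go([.699,.0965,.1855],45.3)
E
```

```text
t 40.7 pos [0.7006 0.0974 0.1917] psi 45.4 q [-0.02  0.7   1.26  0.    1.18 -0.81] w 0.0273 F [-0.   0.1 -0.7] xax [ 0.002 -0.    -1.   ]
t 40.7 pos [0.7009 0.0975 0.1921] psi 45.4 q [-0.02  0.7   1.26 -0.    1.18 -0.81] w 0.0269 F [-0.5 -0.4 -0.5] xax [ 0.003 -0.    -1.   ]
shift [ 6.6 -2.  -0.7] turn 0.1 (alt -179.9) rows>= 0.2
```

View pics/w29.png

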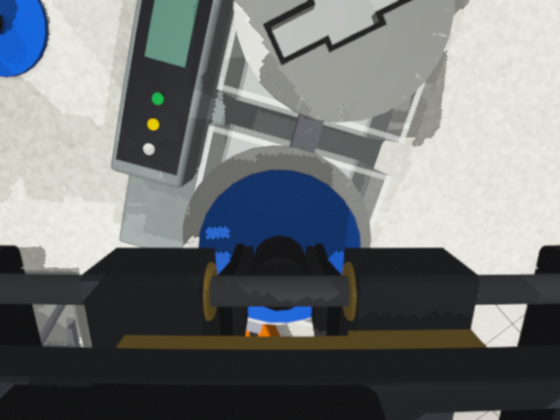

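Call:
move_arm --pt "1 3 -2 -0.7 0" --pt "1 6 -2 -0.7 0" --pt "1 7 -2 -0.7 0" --pt "1 7 -2 -0.7 0" --pt "1 7 -2 -0.7 0"

```text
time: 41.15
position: [0.6985, 0.0967, 0.1857]
tool_rot: [0.268, 0.653, -0.268, 0.655]
ft_force: [-1.0, -0.6, 7.1]
grip_width: 0.0275
```

Call:
move_arm --pt "-1 0 0 0 0" --pt "-1 0 0 0 0" --pt "-1 0 0 0 0" --pt "-1 0 0 0 0" --pt "-1 0 0 0 0" --pt "-1 0 0 0 0" --pt "-1 -10 0 0 0" --pt "-1 -40 0 0 0"

```text
time: 41.82
position: [0.6948, 0.0968, 0.2188]
tool_rot: [0.267, 0.658, -0.27, 0.651]
ft_force: [0.3, -0.3, 0.0]
grip_width: 0.0725
```

```bash
python3 - <<'E'
from h import *
go([.4045,.0267,.27],45)
E
```

```text
t 41.8 pos [0.6948 0.0968 0.2188] psi 45.4 q [-0.02  0.67  1.24 -0.    1.25 -0.81] w 0.0725 F [ 0.3 -0.3  0. ] xax [-0.011  0.    -1.   ]
shift [ -47.9 -254.1 -158. ] turn 0.4 (alt -179.6) rows>= 7.3
```

Call:
move_arm --pt "-1 -40 0 0 0" --pt "-1 -50 -20 -12 0" --pt "-1 -50 -254 -158 0" --pt "-1 -50 -254 -158 0" --pt "-1 -50 -254 -158 0" --pt "-1 -50 -254 -158 0" --pt "-1 -50 -254 -158 0" --pt "-1 -50 -254 -158 0"

```text
time: 42.48
position: [0.4305, 0.0326, 0.2741]
tool_rot: [0.268, 0.654, -0.268, 0.655]
ft_force: [-0.3, -0.2, 0.5]
grip_width: 0.0869
```

Call:
move_arm --pt "-1 0 -28 -18 0" --pt "-1 0 -28 -18 0" --pt "-1 0 -28 -18 0" --pt "-1 0 -28 -18 0"

```text
time: 42.82
position: [0.4014, 0.0251, 0.2745]
tool_rot: [0.269, 0.653, -0.268, 0.656]
ft_force: [0.2, -0.6, -0.2]
grip_width: 0.087
```

```bash
python3 look.py w30; python3 cov.py w30; python3 - <<'E'
from h import *
go([.4045,.0267,.0425],45)
c=robot.camera('scene'); save(c,'s30')
E
python3 crop.py s30 290 140 180 160 4 s30z 1.4
```

```text
t 42.8 pos [0.4014 0.0251 0.2745] psi 45.4 q [-0.22  0.18  1.92  0.    1.03 -1.01] w 0.0870 F [ 0.2 -0.6 -0.2] xax [ 0.004 -0.001 -1.   ]
cover (0.4045, 0.0278) r 0.0451 ellipse ctr-> [0.4035 0.0285 0.005 ] px [282. 180.]
cover (0.3508, 0.2613) r 0.0436 ellipse ctr-> [0.3422 0.2697 0.005 ] px [400. -11.]
t 42.9 pos [0.4018 0.0252 0.2744] psi 45.4 q [-0.22  0.18  1.92  0.    1.03 -1.01] w 0.0870 F [ 0.4 -0.5 -0. ] xax [ 0.003 -0.001 -1.   ]
shift [2.319e+02 2.500e+00 1.000e-01] turn 0.4 (alt -179.6) rows>= 5.6
```

View pics/w30.png

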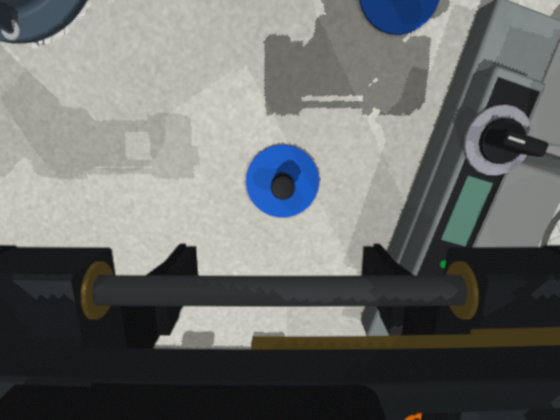

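View pics/s30z.png

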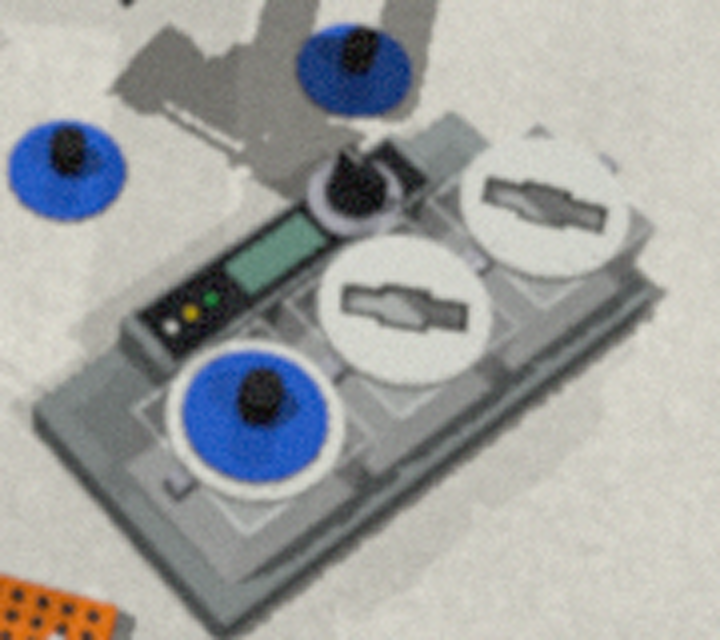

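Call:
move_arm --newtons 25 --pt "-1 40 3 0 0" --pt "-1 80 3 0 0" --pt "-1 120 3 0 0" --pt "-1 160 3 0 0" --pt "-1 195 3 0 0" --pt "-1 220 3 0 0" --pt "-1 230 3 0 0" --pt "-1 230 3 0 0"

```text
time: 43.58
position: [0.4023, 0.0278, 0.0403]
tool_rot: [0.268, 0.656, -0.268, 0.653]
ft_force: [-0.1, -0.5, 0.2]
grip_width: 0.0872
```

```bash
python3 - <<'E'
from h import *
go([.4045,.0275,.0425],45)
E
```

```text
t 43.6 pos [0.4023 0.0278 0.0403] psi 45.5 q [-0.21  0.69  2.13  0.    0.33 -1.  ] w 0.0872 F [-0.1 -0.5  0.2] xax [-0.004  0.001 -1.   ]
shift [-2.2  1.4  1.8] turn 0.5 (alt -179.5) rows>= 0.1
```

Call:
move_arm --pt "1 -2 1 1 0" --pt "1 -2 1 1 0" --pt "1 -2 1 1 0" --pt "1 -2 1 1 0" --pt "1 -2 1 1 0" --pt "1 -2 1 1 0" --pt "1 -2 1 1 0" --pt "1 -2 1 1 0"

```text
time: 44.25
position: [0.4034, 0.0276, 0.0457]
tool_rot: [0.268, 0.654, -0.268, 0.655]
ft_force: [0.7, 0.3, 0.9]
grip_width: 0.0412
```

Call:
move_arm --pt "1 0 0 0 0" --pt "1 0 0 0 0" --pt "1 0 0 0 0"

```text
time: 44.5
position: [0.4034, 0.0276, 0.0455]
tool_rot: [0.268, 0.654, -0.268, 0.654]
ft_force: [0.4, 0.3, 2.2]
grip_width: 0.0272
```

```bash
python3 look.py w31
```

```text
t 44.5 pos [0.4034 0.0276 0.0455] psi 45.4 q [-0.21  0.67  2.13  0.    0.34 -1.  ] w 0.0272 F [0.4 0.3 2.2] xax [ 0. -0. -1.]
```

View pics/w31.png

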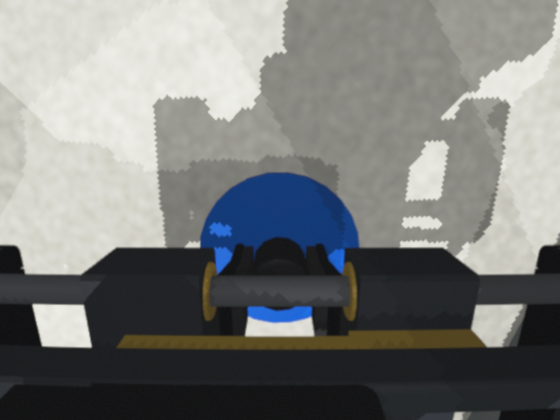

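Call:
move_arm --newtons 35 --pt "1 -20 0 0 0" --pt "1 -60 0 0 0" --pt "1 -100 0 0 0" --pt "1 -140 0 0 0" --pt "1 -180 0 0 0" --pt "1 -220 0 0 0" --pt "1 -230 0 0 0" --pt "1 -230 0 0 0"

```text
time: 45.22
position: [0.4051, 0.0273, 0.2786]
tool_rot: [0.269, 0.651, -0.268, 0.657]
ft_force: [-0.1, -0.7, -1.2]
grip_width: 0.0271
```

```bash
python3 - <<'E'
from h import *
go([.6335,.2102,.27],45.3)
E
```

```text
t 45.2 pos [0.4051 0.0273 0.2786] psi 45.4 q [-0.21  0.18  1.91 -0.    1.04 -1.  ] w 0.0271 F [-0.1 -0.7 -1.2] xax [ 0.008 -0.002 -1.   ]
shift [ 10.2 290.5  34.4] turn 0.1 (alt -179.9) rows>= 7.0
```

Call:
move_arm --pt "1 0 30 4 0" --pt "1 2 70 8 0" --pt "1 4 110 12 0" --pt "1 4 150 17 0" --pt "1 5 190 22 0" --pt "1 5 230 27 0" --pt "1 5 260 31 0" --pt "1 5 280 33 0"

```text
time: 45.88
position: [0.6245, 0.2059, 0.2667]
tool_rot: [0.267, 0.656, -0.268, 0.653]
ft_force: [0.3, -0.5, -0.9]
grip_width: 0.027
```

Call:
move_arm --pt "1 0 10 1 0" --pt "1 0 10 1 0" --pt "1 0 10 1 0" --pt "1 0 10 1 0"

```text
time: 46.22
position: [0.6294, 0.2097, 0.2684]
tool_rot: [0.267, 0.656, -0.269, 0.653]
ft_force: [-1.1, -0.0, -0.5]
grip_width: 0.0271
```

```bash
python3 look.py w32;python3 - <<'E'
from h import *
go([.6335,.2102,.1945],45.3)
E
```

```text
t 46.2 pos [0.6294 0.2097 0.2684] psi 45.4 q [ 0.15  0.56  1.3  -0.    1.28 -0.64] w 0.0271 F [-1.1 -0.  -0.5] xax [-0.005 -0.001 -1.   ]
t 46.3 pos [0.6296 0.2095 0.2691] psi 45.4 q [ 0.15  0.56  1.3  -0.    1.28 -0.64] w 0.0275 F [-0.3 -0.1 -0.3] xax [-0.003 -0.001 -1.   ]
shift [74.6  3.4  2.4] turn 0.1 (alt -179.9) rows>= 1.8
```

View pics/w32.png

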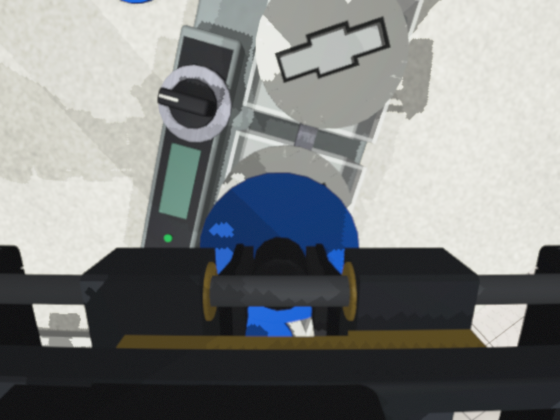

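Call:
move_arm --pt "1 25 3.4 2.4 0" --pt "1 48 3.4 2.4 0" --pt "1 62 3.4 2.4 0" --pt "1 70 3.4 2.4 0" --pt "1 74 3.4 2.4 0" --pt "1 74 3.4 2.4 0" --pt "1 74 3.4 2.4 0"

```text
time: 46.85
position: [0.6356, 0.2109, 0.1974]
tool_rot: [0.269, 0.654, -0.268, 0.655]
ft_force: [0.6, 0.3, -0.9]
grip_width: 0.027
```

```bash
python3 look.py w33;python3 - <<'E'
from h import *
go([.6335,.2102,.1885],45.3)
E
```

```text
t 46.9 pos [0.6356 0.2109 0.1974] psi 45.4 q [ 0.15  0.64  1.36 -0.    1.14 -0.64] w 0.0270 F [ 0.6  0.3 -0.9] xax [ 0.001  0.    -1.   ]
t 46.9 pos [0.6359 0.2111 0.1978] psi 45.4 q [ 0.15  0.64  1.36  0.    1.14 -0.64] w 0.0272 F [ 0.5 -0.6 -0.7] xax [ 0.002  0.    -1.   ]
shift [ 9.3 -2.3 -1.1] turn 0.1 (alt -179.9) rows>= 0.2
```

View pics/w33.png

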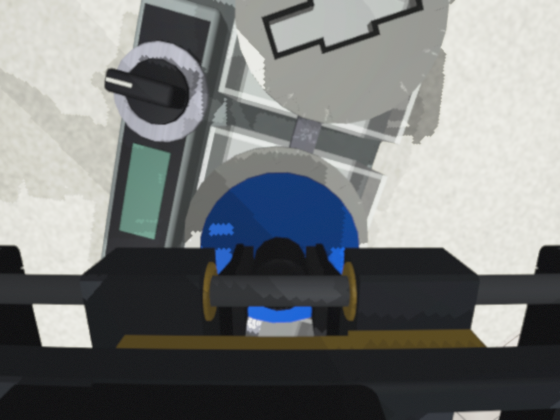

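Call:
move_arm --pt "1 4 -2.3 -1 0" --pt "1 8 -2.3 -1 0" --pt "1 9.5 -2.3 -1 0" --pt "1 10 -2.3 -1 0" --pt "1 10 -2.3 -1 0" --pt "1 10 -2.3 -1 0"

```text
time: 47.4
position: [0.633, 0.2101, 0.1886]
tool_rot: [0.268, 0.654, -0.268, 0.655]
ft_force: [-2.6, 0.1, 6.6]
grip_width: 0.0272
```

Call:
move_arm --pt "-1 0 0 0 0" --pt "-1 0 0 0 0" --pt "-1 0 0 0 0" --pt "-1 0 0 0 0" --pt "-1 0 0 0 0" --pt "-1 0 0 0 0" --pt "-1 -10 0 0 0" --pt "-1 -40 0 0 0"

```text
time: 48.07
position: [0.6298, 0.2095, 0.2222]
tool_rot: [0.266, 0.658, -0.27, 0.651]
ft_force: [-0.6, -0.5, -0.8]
grip_width: 0.0724
```

```bash
python3 - <<'E'
from h import *
go([.34,.267,.28],-60)
E
```

```text
t 48.1 pos [0.6298 0.2095 0.2222] psi 45.4 q [ 0.15  0.61  1.35 -0.    1.2  -0.64] w 0.0724 F [-0.6 -0.5 -0.8] xax [-0.011 -0.002 -1.   ]
shift [ -54.7 -163.  -247.1] turn 105.4 (alt -74.6) rows>= 14.7
```

Call:
move_arm --pt "-1 -40 0 0 0" --pt "-1 -60 -20 -20 -6" --pt "-1 -60 -163 -247 -45" --pt "-1 -60 -163 -247 -45" --pt "-1 -60 -163 -247 -45" --pt "-1 -60 -163 -247 -45" --pt "-1 -60 -163 -247 -45" --pt "-1 -60 -163 -247 -45"

```text
time: 48.73
position: [0.3586, 0.2636, 0.2872]
tool_rot: [-0.004, 0.707, 0.004, 0.708]
ft_force: [0.7, 1.0, 0.6]
grip_width: 0.0868
```

```bash
python3 - <<'E'
from h import *
go([.34,.267,.28],90)
E
```

```text
t 48.7 pos [0.3586 0.2636 0.2872] psi 90.7 q [ 0.38  0.23  1.81  0.    1.1  -1.2 ] w 0.0868 F [0.7 1.  0.6] xax [ 0.001  0.001 -1.   ]
shift [  7.2   3.6 -18.5] turn 0.7 (alt -179.3) rows>= 0.5
```

Call:
move_arm --pt "-1 0 3 -12 0" --pt "-1 0 3 -12 0" --pt "-1 0 3 -12 0" --pt "-1 0 3 -12 0"

```text
time: 49.07
position: [0.3504, 0.2667, 0.2872]
tool_rot: [-0.002, 0.706, 0.003, 0.708]
ft_force: [0.6, 0.3, 0.2]
grip_width: 0.087
```

```bash
python3 look.py w34; python3 cov.py w34; python3 - <<'E'
from h import *
go([.34,.267,.0425],90)
c=robot.camera('scene'); save(c,'s34')
E
python3 crop.py s34 290 140 180 160 4 s34z 1.4
```

```text
t 49.1 pos [0.3504 0.2667 0.2872] psi 90.4 q [ 0.4   0.22  1.82 -0.    1.09 -1.18] w 0.0870 F [0.6 0.3 0.2] xax [ 0.003  0.001 -1.   ]
cover (0.3422, 0.2701) r 0.045 ellipse ctr-> [0.341  0.2701 0.005 ] px [282. 172.]
t 49.1 pos [0.3505 0.2666 0.287 ] psi 90.4 q [ 0.4   0.22  1.82 -0.    1.09 -1.18] w 0.0870 F [ 0.7  0.8 -0.5] xax [ 0.002  0.001 -1.   ]
shift [244.5   0.3 -11.1] turn 0.4 (alt -179.6) rows>= 5.9
```

View pics/w34.png

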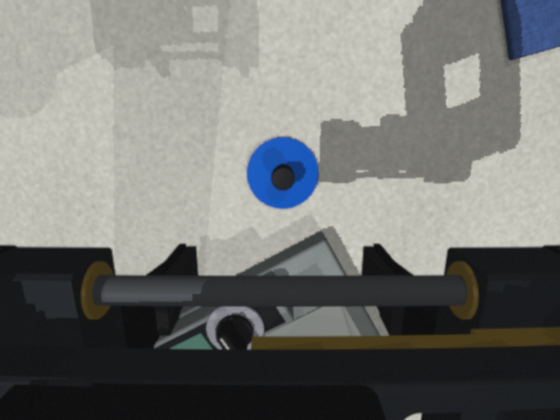

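View pics/s34z.png

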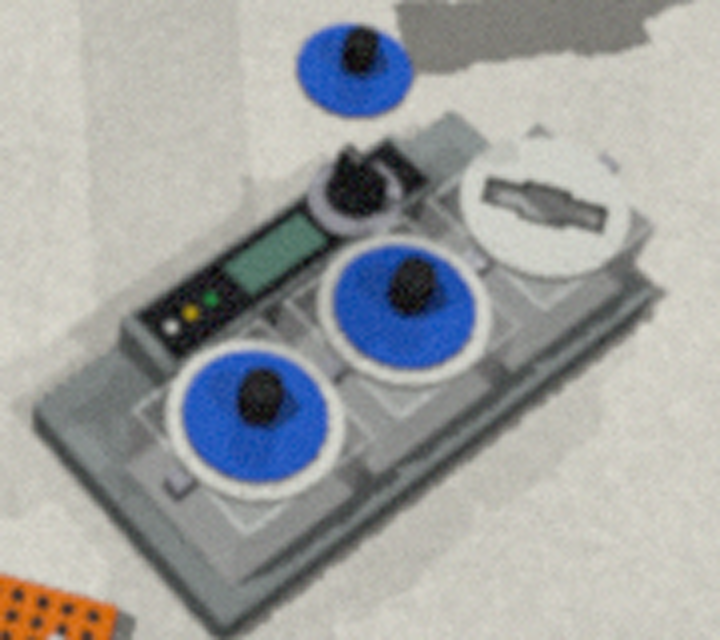

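Call:
move_arm --newtons 25 --pt "-1 40 3 -9 0" --pt "-1 80 3 -9 0" --pt "-1 120 3 -9 0" --pt "-1 160 3 -9 0" --pt "-1 200 3 -9 0" --pt "-1 228 3 -9 0" --pt "-1 243 3 -9 0" --pt "-1 243 3 -9 0"

```text
time: 49.83
position: [0.3393, 0.2684, 0.0399]
tool_rot: [-0.003, 0.709, 0.001, 0.705]
ft_force: [-0.5, 0.8, -0.4]
grip_width: 0.0871
```

```bash
python3 - <<'E'
from h import *
go([.342,.2695,.0425],90)
E
```

```text
t 49.8 pos [0.3393 0.2684 0.0399] psi 90.3 q [ 0.41  0.69  2.06 -0.    0.4  -1.17] w 0.0871 F [-0.5  0.8 -0.4] xax [-0.006 -0.002 -1.   ]
shift [-2.7  1.1  2.7] turn 0.3 (alt -179.7) rows>= 0.1
```

Call:
move_arm --pt "1 -2 1 1.5 0" --pt "1 -2 1 1.5 0" --pt "1 -2 1 1.5 0" --pt "1 -2 1 1.5 0" --pt "1 -2 1 1.5 0" --pt "1 -2 1 1.5 0" --pt "1 -2 1 1.5 0" --pt "1 -2 1 1.5 0"

```text
time: 50.5
position: [0.3409, 0.2704, 0.0458]
tool_rot: [-0.003, 0.707, 0.003, 0.707]
ft_force: [0.6, 0.7, -0.5]
grip_width: 0.0417
```

Call:
move_arm --pt "1 0 0 0 0" --pt "1 0 0 0 0" --pt "1 0 0 0 0"

```text
time: 50.75
position: [0.3408, 0.2703, 0.0455]
tool_rot: [-0.003, 0.707, 0.003, 0.707]
ft_force: [0.4, -0.6, 1.5]
grip_width: 0.0272
```

```bash
python3 look.py w35
```

```text
t 50.8 pos [0.3408 0.2703 0.0455] psi 90.4 q [ 0.41  0.68  2.05  0.    0.41 -1.17] w 0.0272 F [ 0.4 -0.6  1.5] xax [-0.  0. -1.]
```

View pics/w35.png

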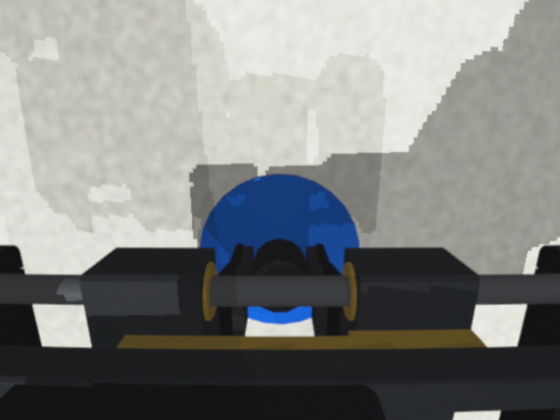

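Call:
move_arm --newtons 35 --pt "1 -20 0 0 0" --pt "1 -60 0 0 0" --pt "1 -100 0 0 0" --pt "1 -140 0 0 0" --pt "1 -180 0 0 0" --pt "1 -220 0 0 0" --pt "1 -230 0 0 0" --pt "1 -230 0 0 0"

```text
time: 51.47
position: [0.3424, 0.2711, 0.2787]
tool_rot: [-0.002, 0.704, 0.004, 0.71]
ft_force: [-0.6, -0.7, -1.5]
grip_width: 0.0273
```

```bash
python3 - <<'E'
from h import *
go([.5685,.322,.27],90.4)
E
```

```text
t 51.5 pos [0.3424 0.2711 0.2787] psi 90.4 q [ 0.41  0.23  1.85 -0.    1.06 -1.17] w 0.0273 F [-0.6 -0.7 -1.5] xax [ 0.008  0.003 -1.   ]
shift [ 10.7  49.1 226.4] turn 0.0 (alt -180.0) rows>= 5.6
```

Call:
move_arm --pt "1 0 6 30 0" --pt "1 2 15 70 0" --pt "1 4 24 110 0" --pt "1 5 32 150 0" --pt "1 5 41 190 0" --pt "1 5 47 218 0" --pt "1 5 49 226 0" --pt "1 5 49 226 0"

```text
time: 52.13
position: [0.5675, 0.3206, 0.2669]
tool_rot: [-0.003, 0.708, 0.002, 0.706]
ft_force: [-0.5, 0.6, -0.3]
grip_width: 0.0272
```

Call:
move_arm --pt "1 0 0 0 0" --pt "1 0 0 0 0" --pt "1 0 0 0 0"

```text
time: 52.38
position: [0.5644, 0.3208, 0.2699]
tool_rot: [-0.003, 0.708, 0.003, 0.706]
ft_force: [0.4, 0.3, -0.4]
grip_width: 0.027
```

```bash
python3 look.py w36;python3 - <<'E'
from h import *
go([.5685,.322,.1945],90.4)
E
```

```text
t 52.4 pos [0.5644 0.3208 0.2699] psi 90.5 q [ 0.34  0.54  1.34  0.    1.26 -1.23] w 0.0270 F [ 0.4  0.3 -0.4] xax [-0.003 -0.001 -1.   ]
t 52.4 pos [0.5647 0.3209 0.2704] psi 90.5 q [ 0.34  0.54  1.34  0.    1.26 -1.23] w 0.0268 F [-0.1 -0.1 -0.7] xax [-0.001 -0.    -1.   ]
shift [75.9  1.1  3.9] turn 0.1 (alt -179.9) rows>= 1.8
```

View pics/w36.png

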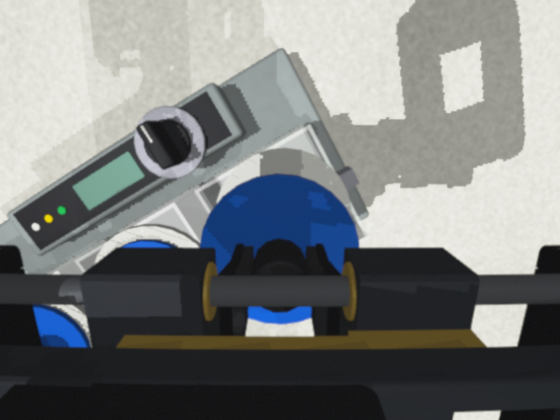

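Call:
move_arm --pt "1 25 1 3.5 0" --pt "1 48 1 3.5 0" --pt "1 62 1 3.5 0" --pt "1 70 1 3.5 0" --pt "1 74 1 3.5 0" --pt "1 74 1 3.5 0" --pt "1 74 1 3.5 0"

```text
time: 53.02
position: [0.5703, 0.3223, 0.1974]
tool_rot: [-0.003, 0.707, 0.003, 0.708]
ft_force: [0.2, -0.0, -0.8]
grip_width: 0.0272
```

```bash
python3 look.py w37;python3 - <<'E'
from h import *
go([.5685,.322,.1885],90.4)
E
```

```text
t 53.0 pos [0.5703 0.3223 0.1974] psi 90.4 q [ 0.34  0.62  1.4  -0.    1.12 -1.23] w 0.0272 F [ 0.2 -0.  -0.8] xax [ 0.002  0.001 -1.   ]
t 53.1 pos [0.5706 0.3224 0.1978] psi 90.4 q [ 0.34  0.62  1.4  -0.    1.12 -1.23] w 0.0270 F [ 0.5 -0.4 -0.1] xax [ 0.002  0.001 -1.   ]
shift [ 9.3 -0.3 -2.1] turn 0.0 (alt -180.0) rows>= 0.2
```

View pics/w37.png

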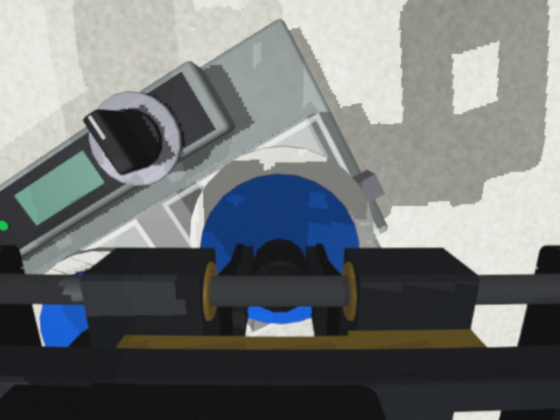

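Call:
move_arm --pt "1 4 0 -2 0" --pt "1 8 0 -2 0" --pt "1 9.5 0 -2 0" --pt "1 10 0 -2 0" --pt "1 10 0 -2 0" --pt "1 10 0 -2 0"

```text
time: 53.57
position: [0.5681, 0.3223, 0.1886]
tool_rot: [-0.003, 0.707, 0.003, 0.708]
ft_force: [-2.3, -0.9, 8.7]
grip_width: 0.027
```

Call:
move_arm --pt "-1 0 0 0 0" --pt "-1 0 0 0 0" --pt "-1 0 0 0 0" --pt "-1 0 0 0 0" --pt "-1 0 0 0 0" --pt "-1 0 0 0 0" --pt "-1 -10 0 0 0" --pt "-1 -40 0 0 0"

```text
time: 54.23
position: [0.565, 0.3208, 0.2224]
tool_rot: [-0.004, 0.711, 0.001, 0.703]
ft_force: [0.2, -0.3, -0.6]
grip_width: 0.0727
```

Call:
move_arm --pt "-1 -40 0 0 0" --pt "-1 -80 0 0 0" --pt "-1 -120 0 0 0" --pt "-1 -160 0 0 0" --pt "-1 -200 0 0 0" --pt "-1 -230 0 40 0" --pt "-1 -230 0 80 0" --pt "-1 -230 0 80 0"

```text
time: 54.9
position: [0.6536, 0.3217, 0.4589]
tool_rot: [-0.001, 0.704, 0.002, 0.71]
ft_force: [0.3, -0.8, -2.6]
grip_width: 0.0871
```

```bash
python3 look.py w38; python3 - <<'E'
from h import *
c=robot.camera('scene'); save(c,'s38')
E
```

```text
t 54.9 pos [0.6536 0.3217 0.4589] psi 90.3 q [ 0.31  0.56  0.81 -0.    1.76 -1.27] w 0.0871 F [ 0.3 -0.8 -2.6] xax [ 0.01   0.001 -1.   ]
```

View pics/w38.png

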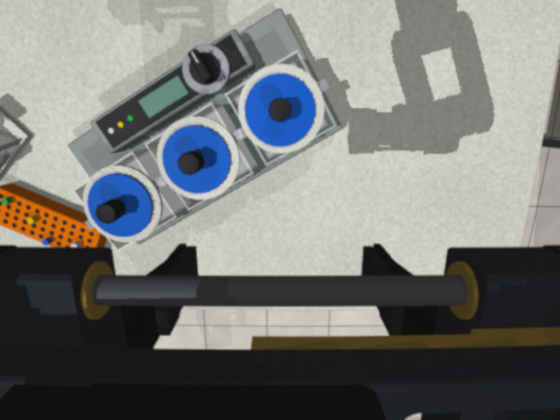

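View pics/s38.png

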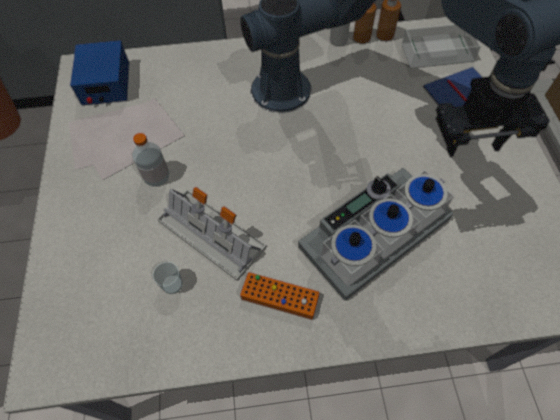

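```bash
python3 - <<'E'
from h import *
import pickle
c,o=pickle.load(open('w38.pkl','rb'))
hsv=cv2.cvtColor(c['image'],cv2.COLOR_RGB2HSV)
m=((hsv[...,0]>100)&(hsv[...,0]<130)&(hsv[...,1]>150)).astype(np.uint8)
cs,_=cv2.findContours(m,cv2.RETR_EXTERNAL,cv2.CHAIN_APPROX_NONE)
for k in cs:
    if cv2.contourArea(k)<800: continue
    h=cv2.convexHull(k); e=cv2.fitEllipse(h); p=toplane(c,[e[0]],.147,o)[0]
    L=min([(.5682,.3225),(.6333,.211),(.6984,.0973)],key=lambda q:np.hypot(q[0]-p[0],q[1]-p[1]))
    print(p.round(4),L,'err mm',(1000*(p[:2]-L)).round(1))
E
python3 crop.py w38 70 0 280 250 2.8 w38z; python3 crop.py w38 170 30 70 70 8 w38k 1.6
```

```text
[0.6966 0.0976 0.147 ] (0.6984, 0.0973) err mm [-1.8  0.3]
[0.6324 0.2096 0.147 ] (0.6333, 0.211) err mm [-0.9 -1.4]
[0.5686 0.3216 0.147 ] (0.5682, 0.3225) err mm [ 0.4 -0.9]
```

View pics/w38z.png

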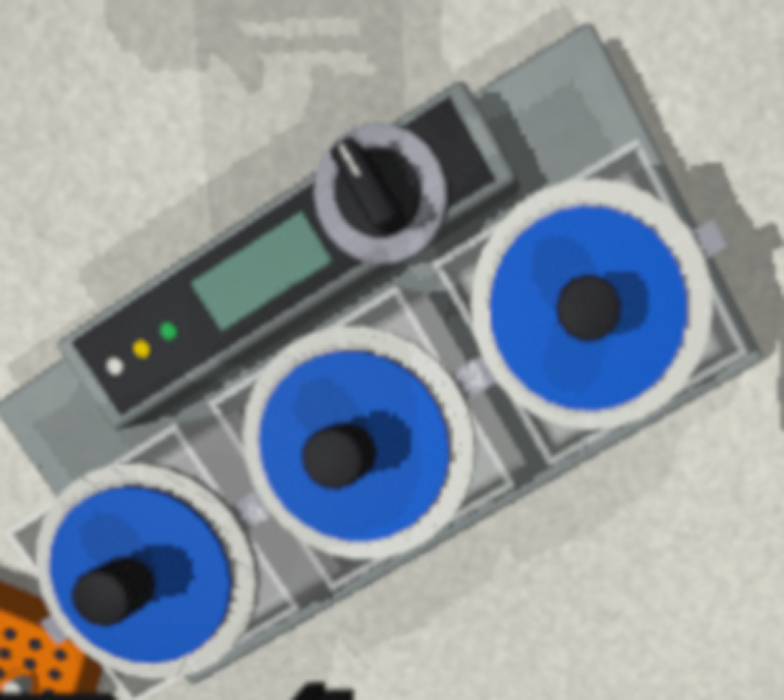

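View pics/w38k.png

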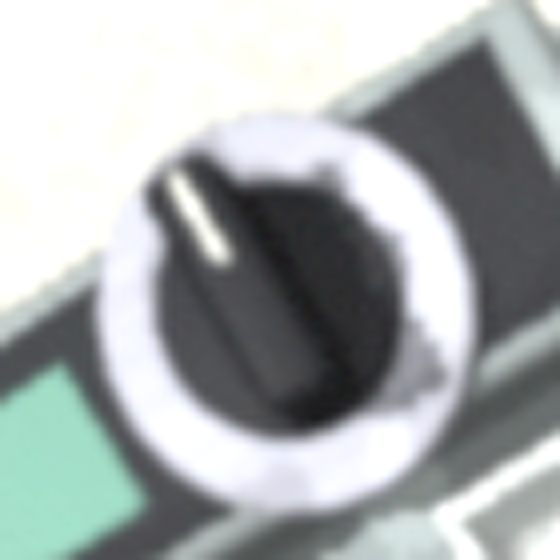

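```bash
python3 - <<'E'
from h import *
import pickle
ang=lambda a,b:np.degrees(np.arctan2(*(b-a)[1::-1]))
c,o=pickle.load(open('w38.pkl','rb'))
Z=lambda u,v,z:toplane(c,[[170+u/8,30+v/8]],z,o)[0]
print('pointer w38',ang(Z(228,262,.129),Z(172,176,.129)),'bar edge',ang(Z(335,370,.129),Z(215,165,.129)),'console far edge',ang(Z(485,45,.085),Z(560,165,.085)),'display',ang(Z(150,500,.086),Z(70,365,.086)))
c,o=pickle.load(open('w4.pkl','rb'))
Z=lambda u,v,z:toplane(c,[[180+u/4,80+v/4]],z,o)[0]
print('pointer w4',ang(Z(373,524,.129),Z(293,525,.129)),'bar edge',ang(Z(480,497,.129),Z(300,500,.129)), ang(Z(480,548,.129),Z(295,546,.129)))
E
```

```text
pointer w38 -147.19139505535446 bar edge -149.9579790334884 console far edge 32.98637786260577 display -150.5685733819336
pointer w4 -148.90242952486554 bar edge -148.64362711137903 -150.30171728225073
```

```bash
python3 - <<'E'
from h import *
print(robot.hand_in()); st()
c=robot.camera('scene'); save(c,'send')
E
```

```text
the job is handed in; nothing more can be done
None
the job is handed in; nothing more can be done
```

The job is handed in at about 55 s of the 210 s. The hand-in reports no verdict, so what follows rests on my own last pictures.

- **Speed knob:** I turned it about 70° anticlockwise. A further 20° turn met about 0.6 N m against 0.04 N m of friction, and the bar did not move. I took that as the zero stop. It points straight at the stirrer's front within about 3°, but I could not read the joint value.
- **Paddles:** Only two were there, in lids 1 and 3; lid 2 was empty. Both were drawn out in line with their slots and now stand in the trough, flat against the board. Handle 1's outline in the close wrist picture matched the flush position I worked out. Handle 3 was checked by eye only and looks the same.
- **Covers:** One cover had been knocked aside during the run, so I measured it again before taking it. The last picture shows all three lying flat on the lids, within about 2 mm of the slot centres I measured.
- **Bystanders:** The bottle, tube rack and beaker look undisturbed, judged by eye from the scene picture. The arm was raised clear of everything when I handed in.

No check failed. The only spread was in the knob pointer: its angle differed by 2–3° between pictures, inside the 7° allowed.

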